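Put the slit-lamp brackets back into their sloping foam

TASK

Put the two loose metal brackets away: press the L-shaped one and the T-shaped one each into its matching cutout in the foam on the sloping stand, until its base sits fully home and flush with the foam, and let go. Leave the dropper bottle, the lens case and the eye occluder where they are.

Things in the scene. Friction and masses are not known exactly. Their poses are not given: they have to be found in the camera images.
- gripL (a point): centre of the L bracket's upright plate, 38 mm above the base's underside, 22 mm below the plate's top; bracket axes. Grip the plate here or a little higher, across its 12 mm thickness (along y), so the fingertips stay clear of the base, which sinks into the foam to its top
- gripT (a point): centre of the T bracket's upright plate, 38 mm above the base's underside, 22 mm below the plate's top; bracket axes. Grip the plate here or a little higher, across its 12 mm thickness (along x), so the fingertips stay clear of the base, which sinks into the foam to its top
- bracketL: loose L-shaped dark metal bracket, 0.15 kg, lying z up. Base 16 mm thick: a bar 70 mm along x (-35 to 35) by 24 mm in y (-12 to 12), and a short arm at x 11 to 35 mm reaching from the bar to y = 40. An upright plate 32 mm long (x), 12 mm thick (y), 44 mm high stands on the base, centred at x 0, y 0. Origin: underside, under the bar's middle
- bracketT: loose T-shaped dark metal bracket, 0.15 kg, lying z up. Base 16 mm thick: a bar 70 mm along x (-35 to 35) by 24 mm in y (-12 to 12), and a short arm at x -12 to 12 mm reaching from the bar to y = 40. An upright plate 12 mm thick (x), 32 mm long (y), 44 mm high stands on the base, centred at x 0, y 8. Origin: underside, under the bar's middle
- cutL (a point): L-shaped cutout, 16 mm deep, white floor, 2 mm wider than the bracket's base all round. Point: on its floor under the middle of the long slot. z: the foam's normal, leaning 25 degrees back to the robot; x: up the slope; y: across. A seated bracket has its axes along these and its gripL point at x 0, y 0, z 38 mm
- cutT (a point): T-shaped cutout, 16 mm deep, white floor, 2 mm wider than the bracket's base all round. Point: on its floor under the middle of the long slot. z: the foam's normal, leaning 25 degrees back to the robot; x: up the slope; y: across. A seated bracket has its axes along these and its gripT point at x 0, y 8, z 38 mm
- foamL: grey foam block with the L cutout, 120 mm (up the slope) by 100 mm. At each end of the long slot a springy rounded foam lip, topmost 1 mm below the face, bulges 1.5 mm into the bracket's place: it yields when the bracket is pressed along the normal with about 5 to 15 N, then grips it; weight alone will not do it. Axes and origin as cutL
- foamT: grey foam block with the T cutout, 120 mm (up the slope) by 100 mm. At each end of the long slot a springy rounded foam lip, topmost 1 mm below the face, bulges 1.5 mm into the bracket's place: it yields when the bracket is pressed along the normal with about 5 to 15 N, then grips it; weight alone will not do it. Axes and origin as cutT
- stand: fixed white stand, 132 x 214 mm, sloping 25 degrees with its low edge towards the robot, carrying the two foam blocks side by side (which is left varies); foam face 44 to 95 mm above the desk. Origin: desk level, under its middle; x the uphill way
- drops: bystander: small white dropper bottle, 32 mm across, 75 mm high; origin under its centre
- lenscase: bystander: flat grey lens case, 60 x 40 x 18 mm; origin under its centre
- occluder: bystander: flat black eye occluder lying on the desk, 6 mm thick, a handle 100 mm long towards its -x and a disc of 56 mm whose centre is 24 mm towards its +x; origin on the underside where the handle meets the disc
Mind the look-alikes: they are no part of the job. What is shaped like the bracketT but yellow is not meant. Leave any purple look-alike of the bracketL alone.

How it is judged:
At the end, for the whole second after the job is handed in: Both brackets sit in their own cutouts: each grip point within 4 mm across and 2 mm in depth of its seated place (base flush with the foam), upright plate along the foam's normal within 0.06 rad and turned right within 0.08 rad, at rest and released; the bystanders have moved less than 20 mm (x of gripL in the frame of cutL between -0.004 and 0.004 m and y of gripL in the frame of cutL between -0.004 and 0.004 m and z of gripL in the frame of cutL between 0.036 and 0.04 m and angle between the z axis of gripL and the z axis of cutL, either way round below 0.06 rad and angle between the x axis of gripL and the x axis of cutL, either way round below 0.08 rad and contact force between the fingers and bracketL below 0.05 N and x of gripT in the frame of cutT between -0.004 and 0.004 m and y of gripT in the frame of cutT between 0.004 and 0.012 m and z of gripT in the frame of cutT between 0.036 and 0.04 m and angle between the z axis of gripT and the z axis of cutT, either way round below 0.06 rad and angle between the x axis of gripT and the x axis of cutT, either way round below 0.08 rad and contact force between the fingers and bracketT below 0.05 N and linear speed of each of bracketL, bracketT below 0.01 m/s); the robot touches nothing.
It fails at once if the dropper bottle was moved by more than 20 mm (distance of drops from where it was at the start of the episode above 0.02 m).
It fails at once if the lens case was moved by more than 20 mm (distance of lenscase from where it was at the start of the episode above 0.02 m).
It fails at once if the eye occluder was moved by more than 20 mm (distance of occluder from where it was at the start of the episode above 0.02 m).
It also fails if it takes over 64 s, if anything falls off the work surface, if the arm or the gripper's body presses on something with over 40 N, if the wrist force passes 120 N, or if a joint passes its speed limit or range.

ROBOT

A 6-joint arm with a two-finger parallel gripper is mounted at the origin on the work surface. World frame = base frame: x ahead of the robot, y to its left, z up, the work surface at z = 0. Lengths are in m, angles in rad, forces in N, time in s.
With the tool pointing down it reaches from about 0.25 to 0.775 m from the base axis. Payload 4 kg.
Tool frame: the origin (TCP) lies between the finger pads; the fingertips stand 17 mm ahead of it and the grasp point (between the pads) lies 2 mm behind it (tip_extent is the distance from the TCP to the fingertips, in m); z points along the fingers, y is the direction in which the jaws open and shut (so a half turn about z gives the same grasp; the last joint's range is limited). The gripper opens to 94 mm and grips with 3 to 60 N. Pads are 16 mm wide; open, the fingers measure 119 mm over their backs; the gripper's body (75 mm by 177 mm) begins 78 mm behind the grasp point.
Start: joints at [-1.441, 0.087, 1.371, -0, 1.684, -0.103], TCP at [0.127, -0.535, 0.223] pointing down, gripper open.
Joint ranges: [-3.1, 3.1], [-0.76, 2.03], [0.27, 2.55], [-1.08, 4.22], [0.17, 2.65], [-2.57, 2.57]. Speed limits (rad/s): [2.79, 2.79, 3.14, 3.14, 3.14, 3.14].

INTERFACE

Orientations are given as [roll, pitch, yaw] about the fixed x, y, z axes, in that order (R = Rz(yaw) Ry(pitch) Rx(roll)).
In Python, from plant import * gives the robot as it stands.
- The arm moves only by the tool carry_out, never from a script. Its argument "moves" is one flat list of numbers, 7 for each row, row after row: the turn, a rotation vector about the tool's x, y, z in rad, then the shift along the tool's x, y, z in mm, then the gripper's target within -1 to 1 (fully open at 1, half-way at 0, shut at -1). A call has 1 to 12 rows; each row shifts and turns the commanded pose from where the row before left it, along the tool's axes as they then stand; what a row does not reach is not made up. A row lasts 1/12 s, in which the tool goes at most 41.7 mm and 7.16 degrees, less where a joint would pass 70% of its speed; a pose out of reach is approached as far as the arm can. A call with a gripper value outside its range is refused whole. The fingers move at their own pace and stop on an object; the grip force is fixed at half the most. Time passes only in rows, so rows that do not move let the fingers close. It gives the time, the measured TCP pose, the force and the opening at its end, in the units of the state.
- get_state(): the state, without advancing time (a new reading comes with each control period).
- camera(name): name is "side" or "top" or "wrist"; returns a dict with "img" (400x640x3 uint8, red, green, blue), "K" (3x3 intrinsics, pixels), "eye" and "rotation" of the camera in the world; the wrist camera has in their place "tool_from_camera" (4x4, takes a point from camera to tool coordinates, whose origin is the TCP and whose axes are the flange's). Camera axes: x right, y up, looking along -z (the intrinsics and any distortion apply to the point x, -y, -z); pixel columns grow to the right and rows downward; lengths in m; the calibration is good to about 2 mm. A picture is of the moment at which its call begins: read the wrist's pose just before it. There is no depth.
- job_done(): hands the job in, once; it reports no verdict.
The state is a dict: "t": time; "joint_pos": joint angles; "joint_velocities": joint speeds; "effort": joint torques, N m; "tool_pos": TCP position; "tool_rot": TCP orientation; "ft_force": force on the tool from outside, world axes, zero at the start; "moment": the same for the moment, N m; "grip_width": finger opening in m.
Only numpy, scipy, OpenCV 4.12 (cv2) and the standard library are available. Lean on these libraries where they do the work, as an engineer would, in place of code of your own. Each camera call takes 0.05 s, during which the arm holds its last target.

## Working session

There is one attempt and no reset: what is moved stays moved. The work goes in short steps, Python scripts to look and compute and a tool call to move; the robot and the scene stay as the last step left them, time stands still between calls to the robot, and variables do not carry over. Pictures are saved under pics/ and viewed, and the job is handed in when it is done.

Besides the shell and the picture viewer there is one more tool, called after ">>>" as a command line: name --argument value ..., lists and objects as JSON in quotes. carry_out: Moves the arm, as the interface text tells. Its arguments: {"type":"object","properties":{"moves":{"type":"array"}},"required":["moves"]}

```bash
ls; mkdir -p pics; python3 - <<'E'
from plant import *
import cv2,numpy as np
s=get_state()
print(s)
for n in ("top","side","wrist"):
    c=camera(n)
    cv2.imwrite(f"pics/{n}0.png",c["img"][:,:,::-1])
    print(n,{k:np.round(v,4).tolist() for k,v in c.items() if k!="img"})
E
```

```text
pics
{'t': 0.0, 'joint_pos': array([-1.44110795e+00,  8.79703409e-02,  1.37220123e+00,  2.19127303e-05,
        1.68358609e+00, -1.03145008e-01]), 'joint_velocities': array([ 1.85102016e-03, -2.13679417e-04,  4.78261359e-04,  2.70475952e-05,
        1.78319406e-03, -1.26018952e-03]), 'effort': array([ 2.13094521e-03, -3.40180206e+01, -3.02424502e+01,  7.20780529e-02,
        3.28396645e-02, -1.70617800e-04]), 'tool_pos': array([ 0.1268194 , -0.53467667,  0.22132264]), 'tool_rot': array([-3.1394414e+00, -2.4457640e-04,  2.3283556e-01]), 'ft_force': array([-0.28511158, -0.52640898, -0.44721037]), 'moment': array([0.02934502, 0.0248707 , 0.00378185]), 'grip_width': 0.0941872737701103}
top {'K': [[462.6988, 0.0, 321.4496], [0.0, 462.6988, 194.8428], [0.0, 0.0, 1.0]], 'eye': [0.4869, 0.0039, 1.1981], 'rotation': [0.0652, -0.0065, -1.59]}
side {'K': [[517.395, 0.0, 316.8848], [0.0, 517.395, 200.8945], [0.0, 0.0, 1.0]], 'eye': [0.2488, 1.144, 0.7979], 'rotation': [1.032, 0.014, -2.8621]}
wrist {'K': [[332.0971, 0.0, 316.4763], [0.0, 332.0971, 195.1927], [0.0, 0.0, 1.0]], 'tool_from_camera': [[-0.0002, 0.9664, 0.2572, 0.0747], [1.0, 0.0001, 0.0002, 0.0001], [0.0001, 0.2572, -0.9664, -0.1623], [0.0, 0.0, 0.0, 1.0]]}
```

View pics/top0.png

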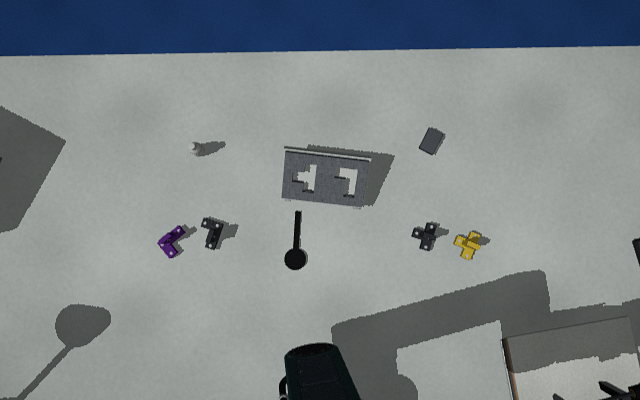

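View pics/side0.png

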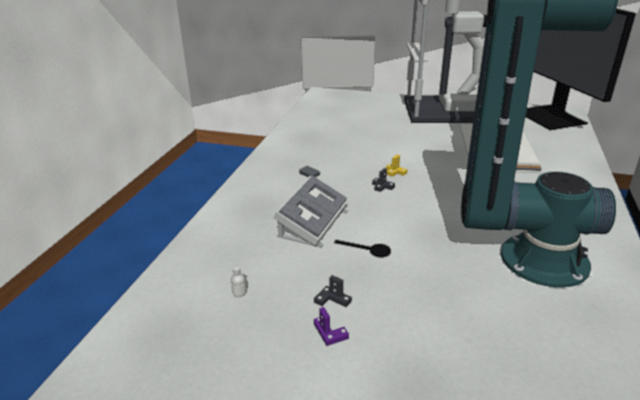

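View pics/wrist0.png

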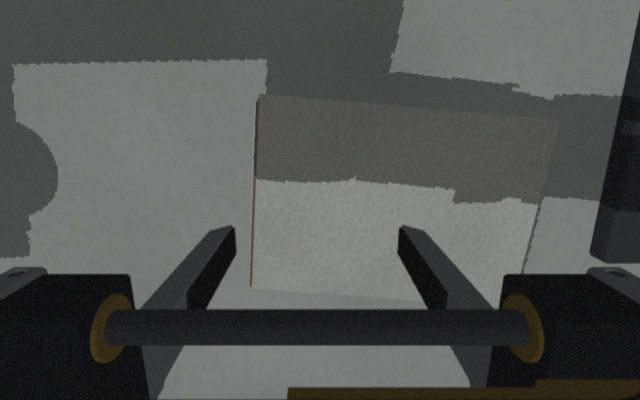

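The top view shows the black L bracket near (213,232), the black T near (427,236), and the stand near (325,178) with the T cutout on the left and the L cutout on the right. The purple L-shape is at (171,241), the yellow T at (467,243) and the occluder at (296,240). I'll zoom in for a rough fit.

```bash
cat > h.py <<'E'
import numpy as np, cv2
from scipy.spatial.transform import Rotation as R
def rpy(r): return R.from_euler('xyz',r).as_matrix()
def cam_pose(c,state=None):
    if 'eye' in c: return rpy(c['rotation']),np.array(c['eye'])
    T=np.eye(4);T[:3,:3]=rpy(state['tool_rot']);T[:3,3]=state['tool_pos']
    M=T@c['tool_from_camera'];return M[:3,:3],M[:3,3]
def proj(K,Rc,e,P):
    p=(np.atleast_2d(P)-e)@Rc
    q=np.stack([p[:,0],-p[:,1],-p[:,2]],1)@K.T
    return q[:,:2]/q[:,2:]
def ray(K,Rc,e,uv,z):
    d=np.linalg.inv(K)@np.array([uv[0],uv[1],1.]);d=Rc@np.array([d[0],-d[1],-d[2]])
    return e+d*(z-e[2])/d[2]
E
python3 - <<'E'
from h import *
im=cv2.imread('pics/top0.png')
a=cv2.resize(im[205:270,150:250],None,fx=5,fy=5,interpolation=cv2.INTER_CUBIC)
b=cv2.resize(im[205:270,395:495],None,fx=5,fy=5,interpolation=cv2.INTER_CUBIC)
cv2.imwrite('pics/z1.png',a);cv2.imwrite('pics/z2.png',b)
cv2.imwrite('pics/z3.png',cv2.resize(im[135:220,265:400],None,fx=5,fy=5,interpolation=cv2.INTER_CUBIC))
K=np.array([[462.6988,0,321.4496],[0,462.6988,194.8428],[0,0,1]])
Rc=rpy([0.0652,-0.0065,-1.59]);e=np.array([0.4869,0.0039,1.1981])
for n,uv,z in (('L',(213,232),.01),('T',(427,236),.01),('stand',(325,178),.07),('occ',(296,259),0),('occh',(298,212),0),('pur',(171,241),0),('yel',(467,245),0),('drops',(195,148),.06),('lc',(432,140),.01)):
    print(n,ray(K,Rc,e,uv,z).round(3))
E
```

```text
L [0.474 0.274 0.01 ]
T [ 0.454 -0.274  0.01 ]
stand [ 0.602 -0.014  0.07 ]
occ [0.401 0.063 0.   ]
occh [0.522 0.056 0.   ]
pur [0.453 0.384 0.   ]
yel [ 0.428 -0.379  0.   ]
drops [0.683 0.306 0.06 ]
lc [ 0.702 -0.295  0.01 ]
```

```bash
python3 - <<'E'
import cv2,numpy as np
a=[cv2.imread(f'pics/z{i}.png') for i in (1,2)]
cv2.imwrite('pics/z12.png',np.hstack([cv2.resize(x,(400,260)) for x in a]))
E
```

```text
(no output)
```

View pics/z12.png

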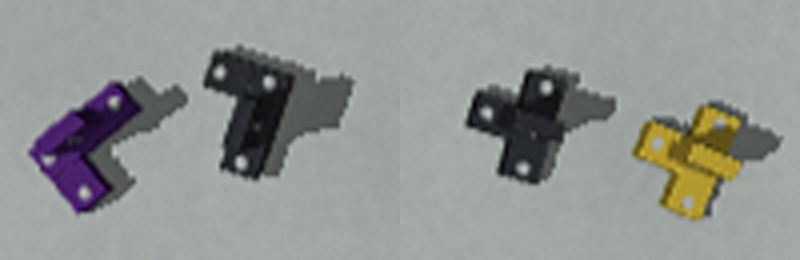

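View pics/z3.png

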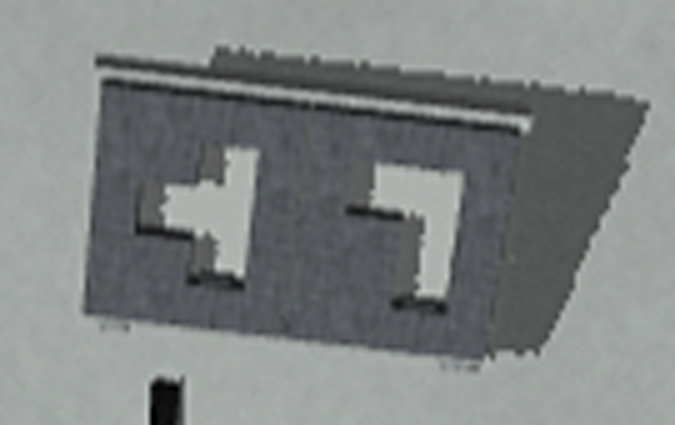

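The T bracket is at about (0.454,-0.274) and the L at (0.474,0.274), both with their arms towards +y. The stand centre is at about (0.60,-0.014). I'll hover over the T first for a wrist view.

>>> carry_out --moves '[0,0,0,34.4,-16.1,5.5,1,0,0,0,34.4,-16.1,5.5,1,0,0,0,34.4,-16.1,5.5,1,0,0,0,34.4,-16.1,5.5,1,0,0,0,34.4,-16.1,5.5,1,0,0,0,34.4,-16.1,5.5,1,0,0,0,34.4,-16.1,5.5,1,0,0,0,34.4,-16.1,5.5,1,0,0,0,34.4,-16.1,5.5,1,0,0,0,34.4,-16.1,5.5,1,0,0,0,34.4,-16.1,5.5,1]'

```text
t: 1.07
tool_pos: [0.4553, -0.274, 0.1614]
tool_rot: [-3.141, 0.0, 0.233]
ft_force: [0.2, -0.2, -0.2]
grip_width: 0.0937
```

>>> carry_out --moves '[0,0,-0.119,0,0,0,1,0,0,-0.119,0,0,0,1,0,0,-0.119,0,0,0,1,0,0,-0.119,0,0,0,1,0,0,-0.119,0,0,0,1,0,0,-0.119,0,0,0,1,0,0,-0.119,0,0,0,1,0,0,-0.119,0,0,0,1,0,0,-0.119,0,0,0,1,0,0,0,0,0,0,1,0,0,0,0,0,0,1]'

```text
t: 1.98
tool_pos: [0.4541, -0.2754, 0.1616]
tool_rot: [-3.141, -0.0, 1.301]
ft_force: [-0.2, 0.2, -0.3]
grip_width: 0.0943
```

```bash
cat > snap.py <<'E'
import sys,pickle
from plant import *
from h import *
for n in sys.argv[2:]:
    s=get_state();c=camera(n)
    pickle.dump((s,c),open(f'pics/{n}{sys.argv[1]}.pkl','wb'))
    cv2.imwrite(f"pics/{n}{sys.argv[1]}.png",c["img"][:,:,::-1])
print(s['t'],s['tool_pos'].round(4),s['tool_rot'].round(4),s['joint_pos'].round(3),s['ft_force'].round(2),s['grip_width'])
E
python3 snap.py 1 wrist top
```

```text
2.0333 [ 0.4541 -0.2755  0.1617] [-3.1411e+00 -1.0000e-04  1.3010e+00] [-0.652  0.066  1.514 -0.     1.562 -0.382] [0.41 0.06 0.53] 0.09375502873183353
```

View pics/wrist1.png

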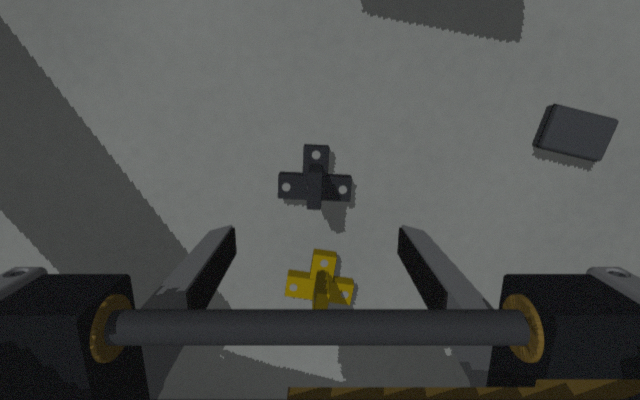

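The wrist view shows the black T at about (315,180), with the yellow look-alike below at (320,280). The lens case is at (577,132). Next I'll fit the bracket's silhouette.

```bash
cat > fit.py <<'E'
from h import *
import pickle
from scipy.optimize import minimize
def box(x0,x1,y0,y1,z0,z1): return np.array([[x,y,z] for x in(x0,x1) for y in(y0,y1) for z in(z0,z1)])*1e-3
PARTS={'T':[box(-35,35,-12,12,0,16),box(-12,12,-12,40,0,16),box(-6,6,-8,24,16,60)],
       'L':[box(-35,35,-12,12,0,16),box(11,35,-12,40,0,16),box(-16,16,-6,6,16,60)]}
def sil(kind,T,K,Rc,e,org,size,ss=8):
    S=np.zeros((size[1]*ss,size[0]*ss),np.uint8)
    for b in PARTS[kind]:
        P=b@T[:3,:3].T+T[:3,3]
        q=(proj(K,Rc,e,P)-org+.5)*ss-.5
        h=cv2.convexHull(np.round(q*16).astype(np.int32))
        cv2.fillConvexPoly(S,h,255,shift=4)
    return cv2.resize(S,size,interpolation=cv2.INTER_AREA)/255.
def flat(p,z=0):
    T=np.eye(4);T[:3,:3]=rpy([0,0,p[2]]);T[:3,3]=[p[0],p[1],z];return T
def edges(kind,T,K,Rc,e,img,col):
    for b in PARTS[kind]:
        q=proj(K,Rc,e,b@T[:3,:3].T+T[:3,3])
        for i in range(8):
            for j in (1,2,4):
                if i&j==0: cv2.line(img,*[tuple(int(v) for v in np.round(q[k]*64+0)) for k in(i,i|j)],col,1,cv2.LINE_AA,6)
E
cat > fitT.py <<'E'
import sys
from fit import *
kind,f,x,y,yaw,thr=sys.argv[1],sys.argv[2],*map(float,sys.argv[3:7])
s,c=pickle.load(open(f,'rb'));Rc,e=cam_pose(c,s);K=c['K']
g=c['img'].astype(float).mean(2)
q=proj(K,Rc,e,[x,y,.02])[0];org=np.round(q)-45;size=(90,90)
x0,y0=org.astype(int);crop=g[y0:y0+90,x0:x0+90]
print('lev',np.percentile(crop,[1,5,10,15,20,50]))
m=(crop<thr).astype(np.uint8)
n,lab,st,ce=cv2.connectedComponentsWithStats(m);
k=1+np.argmax(st[1:,4]);m=(lab==k).astype(np.uint8)
cn,_=cv2.findContours(m,cv2.RETR_EXTERNAL,cv2.CHAIN_APPROX_NONE);m=cv2.drawContours(np.zeros_like(m),cn,-1,1,-1)
# soft mask: intensity ramp at the border
soft=cv2.GaussianBlur(m.astype(float),(0,0),.7)
def cost(p):
    return ((cv2.GaussianBlur(sil(kind,flat(p),K,Rc,e,org,size),(0,0),.7)-soft)**2).sum()
best=None
for dy in (-.2,0,.2):
    r=minimize(cost,[x,y,yaw+dy],method='Nelder-Mead',options=dict(initial_simplex=np.array([[x,y,yaw+dy]]*4)+np.vstack([np.zeros(3),np.diag([.012,.012,.15])]),xatol=1e-5,fatol=1e-3))
    if best is None or r.fun<best.fun: best=r
print(best.x.round(4),best.fun,m.sum())
im=np.ascontiguousarray(c['img'][:,:,::-1]);im=im[y0:y0+90,x0:x0+90]
im=cv2.resize(im,None,fx=6,fy=6,interpolation=cv2.INTER_NEAREST)
K2=np.diag([6,6,1.])@np.array([[1,0,-x0+.5],[0,1,-y0+.5],[0,0,1]])@K
edges(kind,flat(best.x),K2,Rc,e,im,(0,255,0));cv2.imwrite(f[:-4]+'_fit.png',im)
E
python3 fitT.py T pics/wrist1.pkl .454 -.274 -.27 62; python3 fitT.py T pics/top1.pkl .454 -.274 -.27 62;
```

```text
lev [ 23.33        30.          37.          39.33333333  41.
 106.        ]
[ 0.452  -0.2753 -0.3202] 26.16555840487832 2863
lev [ 11.          20.33333333  28.          29.66666667  31.66666667
 178.33333333]
[ 0.442 -0.106  0.43 ] 2399.901355158559 2479
```

View pics/wrist1_fit.png

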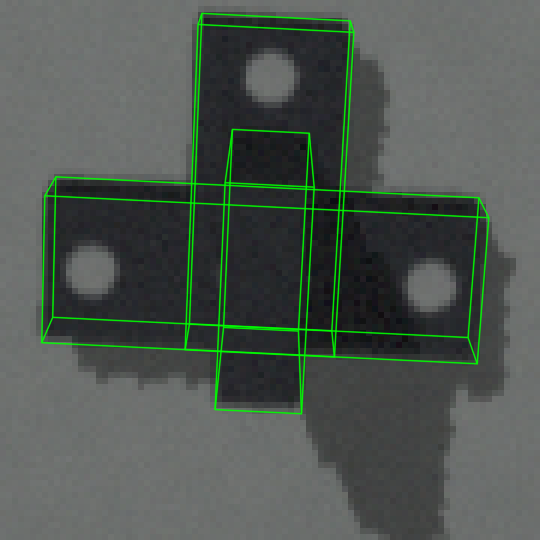

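The overlay matches the T within a pixel. For a cross-check, I'll fit both brackets from the first top picture, where neither was hidden.

```bash
python3 - <<'E'
import pickle,cv2,numpy as np
s,c=pickle.load(open('pics/top1.pkl','rb'));c['img']=cv2.imread('pics/top0.png')[:,:,::-1].copy()
pickle.dump((s,c),open('pics/top0.pkl','wb'))
E
sed -i 's/^q=proj.*$/H=int(sys.argv[7]) if len(sys.argv)>7 else 45\nq=proj(K,Rc,e,[x,y,.02])[0];org=np.round(q)-H;size=(2*H,2*H)/; s/y0+90/y0+2*H/g; s/x0+90/x0+2*H/g' fitT.py
python3 fitT.py T pics/top0.pkl .454 -.274 -.32 75 22;python3 fitT.py L pics/top0.pkl .474 .274 -.3 75 22
```

```text
lev [ 20.66666667  31.91666667  41.5         45.33333333  76.66666667
 161.33333333]
[ 0.453  -0.2762 -0.3151] 2.5719221848207807 415
lev [ 17.33333333  25.33333333  40.          45.33333333  74.
 162.        ]
[ 0.467   0.2707 -0.3393] 9.067761132831302 412
```

View pics/top0_fit.png

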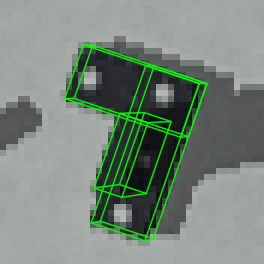

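The fits agree within about 1 mm, putting the T at (0.452,-0.2755) with yaw -0.319. Now I'll align, descend and grip its plate.

>>> carry_out --moves '[0,0,0.049,0,0,0,1,0,0,0,7.4,-1.8,0,1,0,0,0,0,0,30,1,0,0,0,0,0,30,1,0,0,0,0,0,30,1,0,0,0,0,0,31,1,0,0,0,0,0,0,1,0,0,0,0,0,0,-1,0,0,0,0,0,0,-1,0,0,0,0,0,0,-1,0,0,0,0,0,0,-1,0,0,0,0,0,0,-1]'

```text
t: 3.08
tool_pos: [0.4559, -0.2688, 0.043]
tool_rot: [3.138, 0.001, 1.255]
ft_force: [-0.6, -0.6, -0.6]
grip_width: 0.0637
```

```bash
python3 - <<'E'
from plant import *
s=get_state();print(s['t'],s['tool_pos'].round(4),s['tool_rot'].round(4),s['grip_width'],s['ft_force'].round(2))
E
cat > fitstand.py <<'E'
import sys
from fit import *
from scipy.optimize import least_squares
a=np.deg2rad(25)
Lp=np.array([[-37,-14],[37,-14],[37,42],[9,42],[9,14],[-37,14]])*1e-3
Tp=np.array([[-37,-14],[37,-14],[37,14],[14,14],[14,42],[-14,42],[-14,14],[-37,14]])*1e-3
def frame(p): # stand pose x,y,yaw -> face frame at face middle
    Rs=rpy([0,0,p[2]])@np.array([[np.cos(a),0,-np.sin(a)],[0,1,0],[np.sin(a),0,np.cos(a)]])
    return Rs,np.array([p[0],p[1],.0695])
E
python3 - <<'E'
import cv2,numpy as np
s=cv2.imread('pics/top0.png')[145:212,275:375]
print(cv2.cvtColor(s,cv2.COLOR_BGR2GRAY)[20:44:3,10:90:2])
E
```

```text
3.0833 [ 0.4559 -0.2688  0.043 ] [3.1380e+00 1.3000e-03 1.2547e+00] 0.0636688927497592 [-0.57 -0.58 -0.61]
[[ 87  90  92  91  86  82  90  86  90  88  77  96  93 167 161 169  89  94
   88  88  91  90  93  81  89  90  88  89  91  89  90  91  89  89  80  87
   86  95  93  86]
 [ 90  94  92  92  90  93  86  91  87  89  92  93  90 178 176 180  87  89
   89  91  86  83  92  88  89  91  94  93 161 161 154 134  88  73  81  90
   88  92  93  79]
 [ 85  85  81  97  83  92  86  98  78  85 160 156  90 177 176 180  86  97
   96  94  89  90  95  89  92  95  94  94 177 175 176 176 176 176 177 178
  138  84  97  89]
 [ 86  88  88  90  78  94  91 179 176 175 175 176 174 178 177 158  88  82
   79  90  96  93  89  80  90  94  93 129 176 177 176 176 175 173 176 176
   97  88  94  90]
 [ 90  91  87  89  97  97 132 178 175 175 175 175 175 175 177 110  90  86
   80  86  88  92  81  81  92  33  27  42  57  80 118 129 179 176 176 175
   74  93  97  89]
 [ 84  92  90  94  49  48  59 118 137 154 178 177 175 175 179  77  90  90
   84  90  85  89  89  85  92  94  91  94  87  95  94  92  93 178 176 177
   85  88  83  81]
 [ 87  86  89  88  93  89  84  84  77  64  92  89 177 176 176  82  89  92
   83  90  86  85  89  86  90  89  89  86  85  91  95  91 130 177 175 179
   85  85  88  90]
 [ 89  92  87  84  82  91  89  92  89  78  94  94 178 178 178  86  90  88
   83  86  88  86  90  86  85  89  85  91  89  92  97  90 182 175 176 106
   89  87  88  87]]
```

The fingers are still closing (64 mm), so I'll wait for them.

>>> carry_out --moves '[0,0,0,0,0,0,-1,0,0,0,0,0,0,-1,0,0,0,0,0,0,-1,0,0,0,0,0,0,-1,0,0,0,0,0,0,-1,0,0,0,0,0,0,-1,0,0,0,0,0,0,-1,0,0,0,0,0,0,-1,0,0,0,0,0,0,-1,0,0,0,0,0,0,-1]'

```text
t: 3.92
tool_pos: [0.4547, -0.2679, 0.0409]
tool_rot: [-3.141, 0.0, 1.255]
ft_force: [-0.4, 0.6, 0.0]
grip_width: 0.0118
```

```bash
python3 snap.py 2 wrist; cat > fs_top.py <<'E'
from fitstand import *
s,c=pickle.load(open('pics/top0.pkl','rb'));Rc,e=cam_pose(c);K=c['K']
g=c['img'].astype(float).mean(2)
x0,y0,W,H=270,135,120,85
crop=g[y0:y0+H,x0:x0+W]; ss=6
# face mask: foam dark-grey top; render: desk/white=?, use fit of foam mask (70..105) & cut interior
def poly(S,P,Rs,o,val):
    q=proj(K,Rc,e,np.c_[P,np.zeros(len(P))]@Rs.T+o); q=(q-[x0,y0]+.5)*ss-.5
    cv2.fillPoly(S,[np.round(q*16).astype(np.int32)],val,shift=4)
m=((crop>68)&(crop<112)).astype(float)
def render(p):
    Rs,o=frame(p)
    S=np.zeros((H*ss,W*ss),np.uint8)
    poly(S,np.array([[-60,-100],[60,-100],[60,100],[-60,100]])*1e-3,Rs,o,255)
    poly(S,Lp+p[3:5],Rs,o,0);poly(S,Tp+p[5:7],Rs,o,0)
    return cv2.resize(S,(W,H),interpolation=cv2.INTER_AREA)/255.
# ignore shaded-wall ambiguity: weight by blur
p=np.array([.602,-.014,-.10,0,-.055,0,.045])
def cost(p,w=1):
    r=render(p); d=(cv2.GaussianBlur(r,(0,0),.8)-cv2.GaussianBlur(m,(0,0),.8))
    return (np.abs(d)).sum()
for k in range(4):
    r=minimize(cost,p,method='Powell',options=dict(xtol=1e-5,ftol=1e-5));p=r.x
    r=minimize(cost,p,method='Nelder-Mead',options=dict(initial_simplex=np.vstack([p,p+np.diag([.004,.004,.02]+[.004]*4)]),maxiter=800));p=r.x
    print(r.x.round(4),r.fun)
np.save('stand_top.npy',p)
im=cv2.resize(np.ascontiguousarray(c['img'][y0:y0+H,x0:x0+W,::-1]),None,fx=6,fy=6,interpolation=cv2.INTER_NEAREST)
Rs,o=frame(p)
for P in (np.array([[-60,-100],[60,-100],[60,100],[-60,100]])*1e-3,Lp+p[3:5],Tp+p[5:7]):
    q=(proj(K,Rc,e,np.c_[P,np.zeros(len(P))]@Rs.T+o)-[x0,y0]+.5)*6
    cv2.polylines(im,[np.round(q*16).astype(np.int32)],True,(0,255,0),1,cv2.LINE_AA,4)
cv2.imwrite('pics/fs_top.png',im)
E
python3 fs_top.py
```

```text
3.9167 [ 0.4547 -0.2679  0.0409] [-3.1414  0.      1.2548] [-0.64   0.147  1.676 -0.     1.319 -0.324] [-0.44  0.61  0.01] 0.011811696436428347
[ 5.966e-01 -2.130e-02 -1.334e-01 -8.000e-04 -5.530e-02 -5.000e-04
  4.590e-02] 1612.588563464543
[ 0.5966 -0.0213 -0.1334 -0.0008 -0.0553 -0.0006  0.0459] 1611.9305265959729
[ 0.5966 -0.0213 -0.1334 -0.0008 -0.0553 -0.0006  0.0459] 1611.9305265959729
[ 0.5966 -0.0213 -0.1334 -0.0008 -0.0553 -0.0006  0.0459] 1611.9305265959729
```

View pics/fs_top.png

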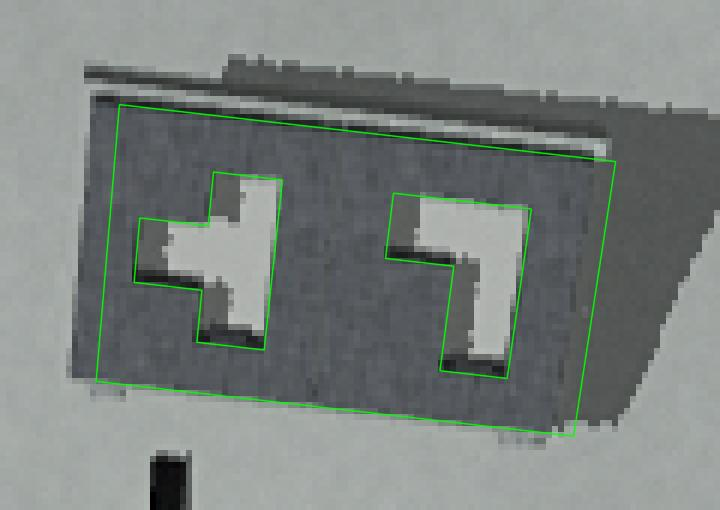

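View pics/wrist2.png

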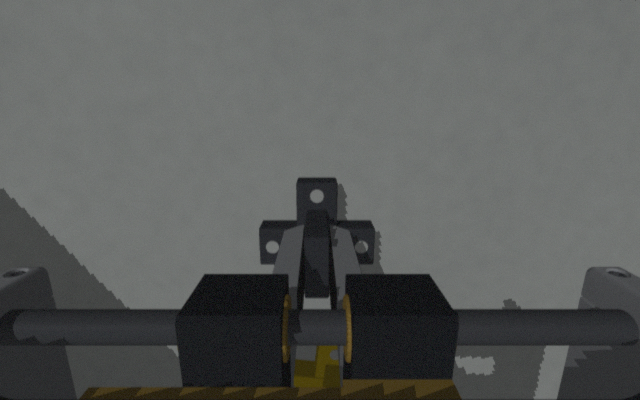

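The T is gripped at 11.8 mm. In the top view the cutouts fit well, but the shadow biases the foam's outer outline, so I'll refit using colour to separate foam from shadow.

```bash
sed -e "s/^m=.*/bl=c['img'][y0:y0+H,x0:x0+W].astype(float); bl=bl[:,:,2]-bl[:,:,0]; print(bl[40,5:110:3],crop[40,5:110:3].round()); m=((bl>4)\&(crop>68)\&(crop<115)).astype(float)/" fs_top.py > fs_top2.py; python3 fs_top2.py; cp pics/fs_top.png pics/fs_top2.png
```

```text
[ 0.  2.  3.  9.  9.  8.  2.  1. -1.  1.  1.  3.  0.  0.  9. 11.  9.  9.
  7.  8.  0.  1.  1.  0.  1.  1. -1.  1.  9. 10.  8.  2.  0.  0.  1.] [164. 164. 166.  84.  89.  87.  91.  90. 178. 174. 174. 174. 175. 177.
  89.  88.  95.  87.  85.  84.  85.  94. 180. 177. 177. 174. 175. 179.
  88.  95.  95.  86.  86.  87.  85.]
[ 5.972e-01 -1.190e-02 -1.332e-01 -1.000e-04 -6.430e-02  6.000e-04
  3.680e-02] 150.3659002440514
[ 5.971e-01 -1.190e-02 -1.332e-01 -1.000e-04 -6.430e-02  3.000e-04
  3.680e-02] 149.9347139042713
[ 5.971e-01 -1.190e-02 -1.332e-01 -1.000e-04 -6.430e-02  3.000e-04
  3.680e-02] 149.9347139042713
[ 5.971e-01 -1.190e-02 -1.333e-01 -1.000e-04 -6.430e-02  3.000e-04
  3.680e-02] 149.9347139042713
```

View pics/fs_top2.png

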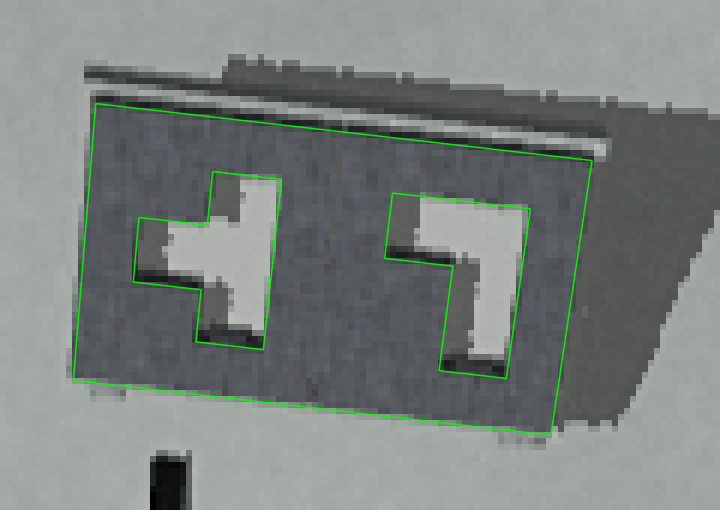

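The fit is now clean. The stand is at (0.597,-0.012) with yaw -0.133, and the cutouts are at slope-x 0, L at y=-64 mm and T at y=+37 mm. I'll lift the T, tilt to the foam normal and check the T cutout with the wrist camera.

```bash
cat > plan.py <<'E'
from fitstand import *
from plant import get_state
def target(p,kind,uv,h):
    """TCP pose: uv (m) on face frame, h above the face along normal"""
    Rs,o=frame(p)
    if kind=='T': Rt=np.c_[Rs[:,1],Rs[:,0],-Rs[:,2]]
    else: Rt=np.c_[-Rs[:,0],Rs[:,1],-Rs[:,2]]   # tool y = +ys
    if kind=='L2': Rt=np.c_[Rs[:,0],-Rs[:,1],-Rs[:,2]]
    return Rt,o+Rs@np.array([uv[0],uv[1],h])
def diff(Rt,pt,lift=0):
    s=get_state();R0=rpy(s['tool_rot']);p0=s['tool_pos']+np.array([0,0,lift])
    rv=R.from_matrix(R0.T@Rt).as_rotvec()
    print('now',s['tool_pos'].round(4),s['tool_rot'].round(4),'tgt',pt.round(4))
    print('turn first (tool):',rv.round(4),'rows',np.linalg.norm(rv)/.12,' then shift mm in new axes:',(Rt.T@(pt-p0)*1e3).round(1),'| shift first in old axes:',(R0.T@(pt-p0)*1e3).round(1))
E
python3 - <<'E'
from plan import *
p=np.load('stand_top.npy')
Rt,pt=target(p,'T',(0,-.03),.13); diff(Rt,pt,.16)
E
```

```text
now [ 0.4547 -0.2679  0.0409] [-3.1413  0.      1.2548] tgt [ 0.5387 -0.0343  0.1873]
turn first (tool): [-0.4354  0.0399 -0.1798] rows 3.9397738584468964  then shift mm in new axes: [242.7  41.6  34.3] | shift first in old axes: [248.2   7.3  13.5]
```

>>> carry_out --moves '[0,0,0,0,0,-10,-1,0,0,0,0,0,-30,-1,0,0,0,0,0,-40,-1,0,0,0,0,0,-40,-1,0,0,0,0,0,-40,-1,-0.109,0.01,-0.045,0,0,0,-1,-0.109,0.01,-0.045,0,0,0,-1,-0.109,0.01,-0.045,0,0,0,-1,-0.109,0.01,-0.045,0,0,0,-1]'

```text
t: 4.72
tool_pos: [0.4553, -0.2679, 0.2032]
tool_rot: [2.697, 0.003, 1.441]
ft_force: [-0.0, -1.1, -1.3]
grip_width: 0.012
```

>>> carry_out --moves '[0,0,0,34.7,5.9,4.9,-1,0,0,0,34.7,5.9,4.9,-1,0,0,0,34.7,5.9,4.9,-1,0,0,0,34.7,5.9,4.9,-1,0,0,0,34.7,5.9,4.9,-1,0,0,0,34.7,5.9,4.9,-1,0,0,0,34.7,5.9,4.9,-1,0,0,0,0,0,0,-1,0,0,0,0,0,0,-1,0,0,0,0,0,0,-1]'

```text
t: 5.55
tool_pos: [0.5382, -0.0342, 0.1875]
tool_rot: [2.705, 0.001, 1.438]
ft_force: [-0.2, -0.7, -1.6]
grip_width: 0.0118
```

```bash
python3 snap.py 3 wrist side
```

```text
5.6 [ 0.5382 -0.035   0.1876] [2.7046e+00 6.0000e-04 1.4368e+00] [-0.183 -0.237  1.805  0.022  1.137 -0.053] [-1.26 -0.66 -1.04] 0.011294654431208483
```

View pics/wrist3.png

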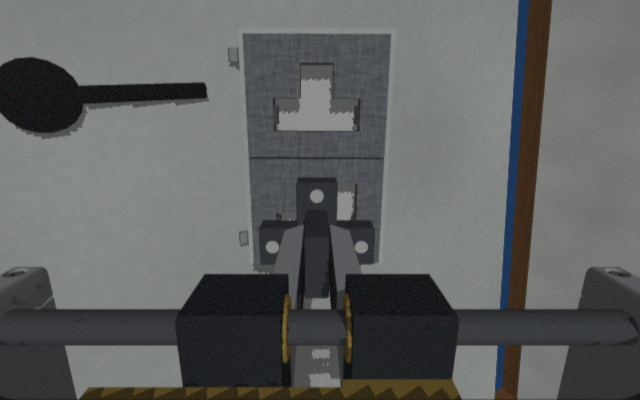

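View pics/side3.png

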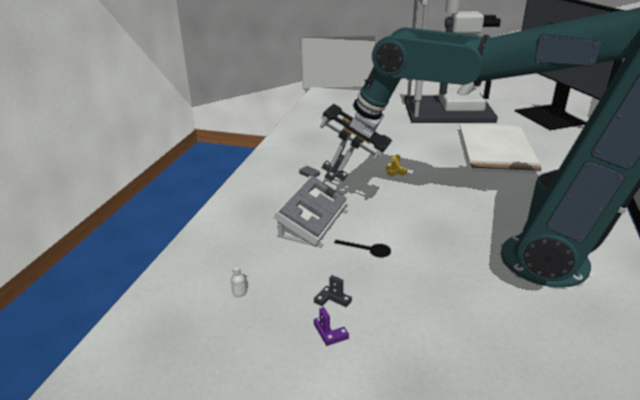

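The T cutout is clear at rows 63–131, columns 274–358, and the held T is at (317,225). I'll fit both in this image so camera bias mostly cancels.

```bash
cat > fs_wrist.py <<'E'
import sys
from fitstand import *
f,reg,which=sys.argv[1],list(map(int,sys.argv[2].split(','))),sys.argv[3]
s,c=pickle.load(open(f,'rb'));Rc,e=cam_pose(c,s);K=c['K']
g=c['img'].astype(float).mean(2)
x0,y0,W,H=reg;crop=g[y0:y0+H,x0:x0+W];ss=6
p0=np.load('stand_top.npy')
bl=c['img'][y0:y0+H,x0:x0+W].astype(float);bl=cv2.GaussianBlur(bl[:,:,2]-bl[:,:,0],(0,0),1)
m=((crop<float(sys.argv[4]))&(bl>float(sys.argv[5]))).astype(np.uint8)
m=cv2.medianBlur(m,3).astype(float)
cv2.imwrite('pics/mask.png',cv2.resize(m*255,None,fx=4,fy=4,interpolation=cv2.INTER_NEAREST))
poly_={'T':Tp,'L':Lp};off=dict(T=p0[5:7],L=p0[3:5])
O=np.array([[-60,-100],[60,-100],[60,100],[-60,100]])*1e-3
def P3(P,fr): return proj(K,Rc,e,np.c_[P,np.zeros(len(P))]@fr[0].T+fr[1])
def fr(p):
    Rs,o=frame(p[:3]);o=o+np.array([0,0,p[3]]);return Rs,o
def draw(S,P,F,v):
    q=(P3(P,F)-[x0,y0]+.5)*ss-.5;cv2.fillPoly(S,[np.round(q*16).astype(np.int32)],v,shift=4)
def render(p):
    S=np.zeros((H*ss,W*ss),np.uint8);F=fr(p);draw(S,O+[0,.0],F,255)
    for i,k in enumerate(which): draw(S,poly_[k]+off[k]+(p[4+2*i:6+2*i] if len(p)>4 else 0),F,0)
    return cv2.resize(S,(W,H),interpolation=cv2.INTER_AREA)/255.
mb=cv2.GaussianBlur(m,(0,0),.8)
cost=lambda p:np.abs(cv2.GaussianBlur(render(p),(0,0),.8)-mb).sum()
p=np.r_[p0[:3],0,np.zeros(2*len(which))]
st=np.array([.004,.004,.02,.003]+[.002]*(2*len(which)))
for k in range(5):
    r=minimize(cost,p,method='Nelder-Mead',options=dict(initial_simplex=np.vstack([p,p+np.diag(st)*(1-.3*(k%2))*(-1)**k]),maxiter=1500,xatol=1e-5,fatol=1e-2));p=r.x
print('stand x,y,yaw,dz, cut offs',p.round(4),r.fun)
F=fr(p)
for i,k in enumerate(which):
    uv=off[k]+p[4+2*i:6+2*i];w=F[1]+F[0]@np.r_[uv,0]
    R0=rpy(s['tool_rot']);print(k,'uv',uv.round(4),'face pt world',w.round(4),'in tool mm',(R0.T@(w-s['tool_pos'])*1e3).round(1))
np.save(f'stand_w_{which}.npy',p)
im=cv2.resize(np.ascontiguousarray(c['img'][y0:y0+H,x0:x0+W,::-1]),None,fx=4,fy=4,interpolation=cv2.INTER_NEAREST)
for P in [O]+[poly_[k]+off[k]+p[4+2*i:6+2*i] for i,k in enumerate(which)]:
    q=(P3(P,F)-[x0,y0]+.5)*4;cv2.polylines(im,[np.round(q*16).astype(np.int32)],True,(0,255,0),1,cv2.LINE_AA,4)
cv2.imwrite(f[:-4]+'_fs.png',im)
E
python3 fs_wrist.py pics/wrist3.pkl 215,20,195,150 T 125 2.5
python3 - <<'E'
import cv2,numpy as np
a=cv2.imread('pics/mask.png');b=cv2.imread('pics/wrist3_fs.png')
cv2.imwrite('pics/ab.png',cv2.resize(np.hstack([a,b]),(800,308)))
E
```

```text
stand x,y,yaw,dz, cut offs [ 5.966e-01 -9.500e-03 -1.326e-01  6.000e-04 -3.000e-04 -1.100e-03] 632.0695157327254
T uv [-0.      0.0357] face pt world [0.6014 0.0259 0.0701] in tool mm [ 6.800e+01 -1.000e-01  1.295e+02][ WARN:0@0.724] global loadsave.cpp:1063 imwrite_ Unsupported depth image for selected encoder is fallbacked to CV_8U.
```

View pics/ab.png

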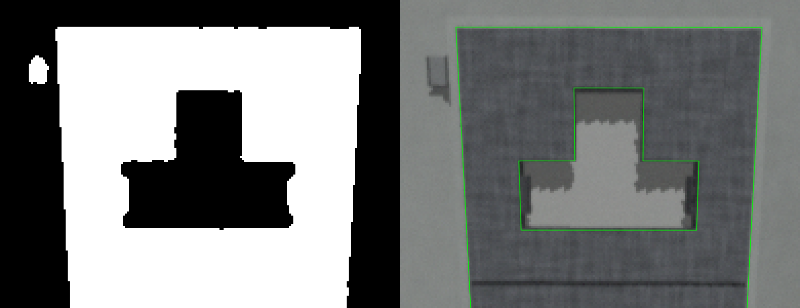

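```bash
cat > held.py <<'E'
# fit held bracket in the tool frame using visible base edges: cost on image region (rows above ymax)
import sys
from fit import *
kind,f,thr=sys.argv[1],sys.argv[2],float(sys.argv[3]);x0,y0,W,H=map(int,sys.argv[4].split(','));yaw0=float(sys.argv[5])
free=sys.argv[6] if len(sys.argv)>6 else 'xyw'
s,c=pickle.load(open(f,'rb'));K=c['K'];M=c['tool_from_camera'];Rc,e=M[:3,:3],M[:3,3]
g=c['img'].astype(float).mean(2);crop=g[y0:y0+H,x0:x0+W]
m=(crop<thr).astype(np.uint8)
cn,_=cv2.findContours(m,cv2.RETR_CCOMP,cv2.CHAIN_APPROX_NONE)
m=cv2.morphologyEx(m,cv2.MORPH_CLOSE,np.ones((3,3),np.uint8))
F=np.array([[1,0,0],[0,-1,0],[0,0,-1.]]) # bracket z = -tool z
gp=np.array([0,8,0])*1e-3 if kind=='T' else np.zeros(3)
def T(p):
    A=np.eye(4);A[:3,:3]=rpy([0,0,p[2]])@F;A[:3,3]=[p[0],p[1],p[3]]-A[:3,:3]@gp;return A
mb=cv2.GaussianBlur(m.astype(float),(0,0),.7)
wt=np.ones_like(mb)
def cost(p):
    return (wt*np.abs(cv2.GaussianBlur(sil(kind,T(p),K,Rc,e,np.array([x0,y0]),(W,H)),(0,0),.7)-mb)).sum()
p=np.array([0,0,yaw0,.040]);
for k in range(4):
    r=minimize(cost,p,method='Nelder-Mead',options=dict(initial_simplex=np.vstack([p,p+np.diag([.003,.003,.05,.003])*(-1)**k]),xatol=1e-5,fatol=1e-2));p=r.x
print('grip x,y mm, yaw, underside z mm (tool)',(p*[1e3,1e3,1,1e3]).round(3),r.fun)
S=4
im=cv2.resize(np.ascontiguousarray(c['img'][y0:y0+H,x0:x0+W,::-1]),None,fx=S,fy=S,interpolation=cv2.INTER_NEAREST)
K2=np.diag([S,S,1.])@np.array([[1,0,-x0+.5],[0,1,-y0+.5],[0,0,1]])@K
edges(kind,T(p),K2,Rc,e,im,(0,255,0))
im=np.hstack([im,cv2.cvtColor(cv2.resize(m*255,None,fx=S,fy=S,interpolation=cv2.INTER_NEAREST),cv2.COLOR_GRAY2BGR)])
cv2.imwrite(f[:-4]+'_held.png',cv2.resize(im,None,fx=.8,fy=.8))
E
# image-2 (just gripped, plain desk) : region rows 165..245 above grippers
python3 held.py T pics/wrist2.pkl 62 250,165,135,60 1.5708; python3 held.py T pics/wrist3.pkl 62 250,165,135,60 1.5708
```

```text
grip x,y mm, yaw, underside z mm (tool) [-0.354  0.375  1.571 41.24 ] 221.79665717172884
grip x,y mm, yaw, underside z mm (tool) [-3.2100e-01 -2.1000e-02  1.5700e+00  4.2563e+01] 364.8392304137188
```

View pics/wrist2_held.png

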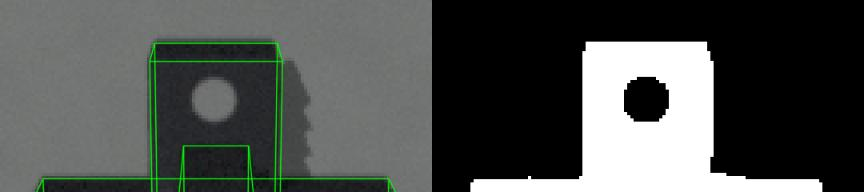

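The bracket is held almost perfectly centred (underside 41 mm ahead of the TCP, offset under 0.4 mm). I'll move over the T cutout, stopping 8 mm short of the foam, and check.

>>> carry_out --moves '[0,0,0,25.4,-0.1,0,-1,0,0,0,25.4,-0.1,0,-1,0,0,0,25.4,-0.1,0,-1,0,0,0,0,0,20,-1,0,0,0,0,0,20,-1,0,0,0,0,0,20,-1,0,0,0,0,0,20,-1,0,0,0,0,0,0,-1,0,0,0,0,0,0,-1,0,0,0,0,0,0,-1]'

```text
t: 6.48
tool_pos: [0.5823, 0.0358, 0.116]
tool_rot: [2.703, -0.0, 1.436]
ft_force: [1.1, 0.3, -0.6]
grip_width: 0.0119
```

```bash
python3 snap.py 4 wrist side; python3 - <<'E'
from plan import *
p=np.load('stand_w_T.npy');F,o=frame(p[:3]);o=o+[0,0,p[3]]
s=get_state();b=s['tool_pos']+rpy(s['tool_rot'])@np.array([-.00035,.0002,.041])
print('grip-foot in face frame mm',((F.T@(b-o)-np.r_[p0[5:7] if 0 else (np.load('stand_top.npy')[5:7]+p[4:6]),0])*1e3).round(2))
print('rot err (tool)',R.from_matrix(rpy(s['tool_rot']).T@np.c_[F[:,1],F[:,0],-F[:,2]]).as_rotvec().round(4))
import cv2
im=cv2.imread('pics/side4.png');cv2.imwrite('pics/s4z.png',cv2.resize(im[120:260,240:390],None,fx=4,fy=4,interpolation=cv2.INTER_CUBIC))
E
```

```text
6.5333 [0.5826 0.036  0.1167] [ 2.7016e+00 -2.0000e-04  1.4363e+00] [-0.004 -0.078  1.814 -0.067  0.97   0.157] [ 0.2   0.31 -1.1 ] 0.011493613094821825
grip-foot in face frame mm [2.17 7.49 9.86]
rot err (tool) [ 0.0041  0.0003 -0.0015]
```

View pics/s4z.png

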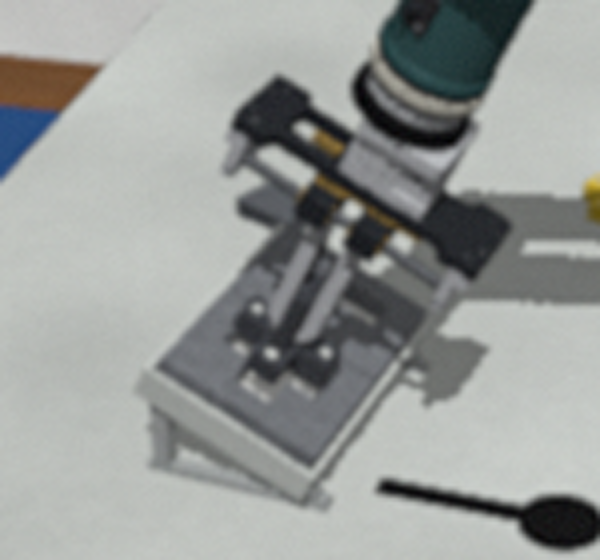

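View pics/wrist4.png

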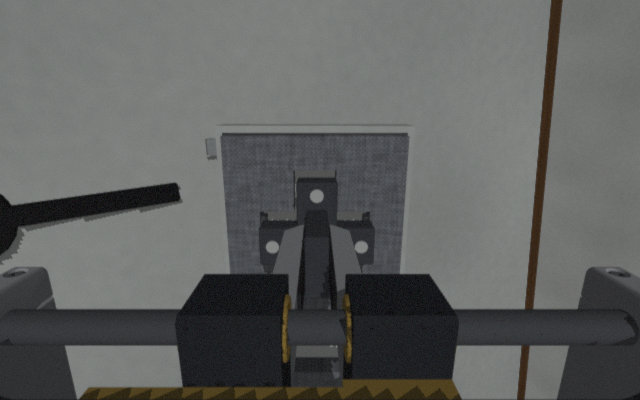

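The measured pose suggests a 2 mm uphill offset and may not have settled. I'll hold for a few rows and re-measure.

>>> carry_out --moves '[0,0,0,0,0,0,-1,0,0,0,0,0,0,-1,0,0,0,0,0,0,-1]'

```text
t: 6.83
tool_pos: [0.5822, 0.037, 0.1158]
tool_rot: [2.703, -0.0, 1.438]
ft_force: [0.1, -0.0, -0.5]
grip_width: 0.0116
```

```bash
cat > chk.py <<'E'
from plan import *
import sys
which,held,hz=sys.argv[1],[float(v)*1e-3 for v in sys.argv[2].split(',')],0
top=np.load('stand_top.npy');off={'T':top[5:7],'L':top[3:5]}[which]
p=np.load(f'stand_w_{which}.npy');F,o=frame(p[:3]);o=o+[0,0,p[3]]
Rt=np.c_[F[:,1],F[:,0],-F[:,2]] if which=='T' else np.c_[-F[:,0],F[:,1],-F[:,2]] if len(sys.argv)<4 else np.c_[F[:,0],-F[:,1],-F[:,2]]
s=get_state();b=s['tool_pos']+rpy(s['tool_rot'])@np.array(held)
print(s['t'],'grip-foot in face frame mm',((F.T@(b-o)-np.r_[off+p[4:6],0])*1e3).round(2),
'rot err (tool)',R.from_matrix(rpy(s['tool_rot']).T@Rt).as_rotvec().round(4),'F tool',(rpy(s['tool_rot']).T@s['ft_force']).round(1),'grip',round(s['grip_width']*1e3,1))
E
for i in 1 2 3; do python3 chk.py T -.35,.2,41; python3 snap.py 5 wrist; done; python3 chk.py T -.35,.2,41
python3 - <<'E'
import cv2
im=cv2.imread('pics/wrist5.png');cv2.imwrite('pics/w5z.png',cv2.resize(im[120:270,210:420],None,fx=3.6,fy=3.6,interpolation=cv2.INTER_CUBIC))
E
```

```text
6.8333 grip-foot in face frame mm [1.02 8.12 9.04] rot err (tool) [ 0.0024  0.0001 -0.0003] F tool [-0.  -0.1  0.5] grip 11.6
6.8333 [0.5822 0.037  0.1158] [ 2.7028e+00 -1.0000e-04  1.4378e+00] [-0.002 -0.077  1.815 -0.067  0.969  0.157] [ 0.14 -0.03 -0.54] 0.011596010146917229
6.8833 grip-foot in face frame mm [0.77 8.14 8.82] rot err (tool) [ 0.0019  0.0001 -0.0003] F tool [-0.2  0.   1.4] grip 12.0
6.8833 [0.5821 0.037  0.1155] [ 2.7033e+00 -1.0000e-04  1.4378e+00] [-0.002 -0.077  1.815 -0.067  0.969  0.157] [ 0.57 -0.27 -1.24] 0.012033406851873998
6.9333 grip-foot in face frame mm [0.58 8.14 8.63] rot err (tool) [ 0.0015  0.0001 -0.0003] F tool [-0.5 -1.9  1.5] grip 11.8
6.9333 [0.582  0.0371 0.1152] [ 2.7037 -0.      1.4379] [-0.002 -0.076  1.815 -0.067  0.969  0.157] [-1.09 -0.31 -2.17] 0.01179795887903276
6.9833 grip-foot in face frame mm [0.45 8.16 8.49] rot err (tool) [ 0.0013  0.0001 -0.0002] F tool [ 0.9 -0.1  0.2] grip 11.8
```

View pics/w5z.png

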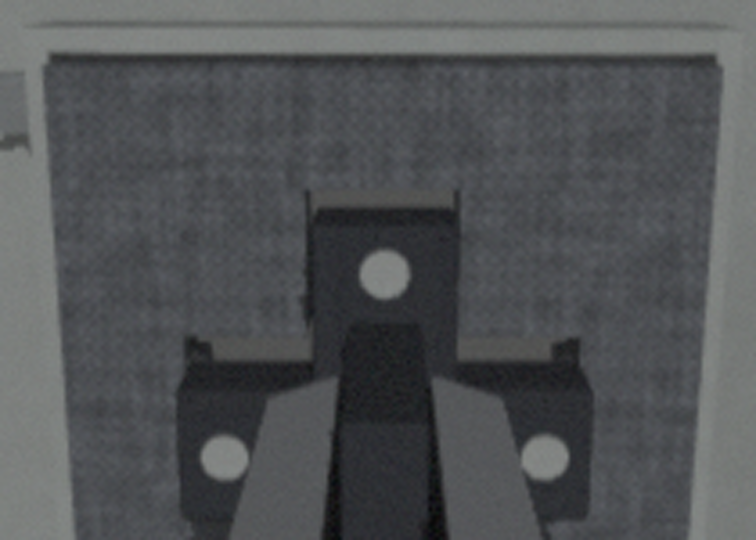

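It is settling onto the target (x 0.45 and shrinking, y 8.15, 8.5 mm above the face), and the image shows the base aligned over the slot. Inserting.

>>> carry_out --moves '[0,0,0,0,-0.1,0,-1,0,0,0,0,0,3,-1,0,0,0,0,0,3,-1,0,0,0,0,0,3,-1,0,0,0,0,0,3,-1,0,0,0,0,0,3,-1,0,0,0,0,0,0,-1,0,0,0,0,0,0,-1,0,0,0,0,0,0,-1]'

```text
t: 7.73
tool_pos: [0.5881, 0.0361, 0.101]
tool_rot: [2.705, 0.0, 1.438]
ft_force: [-0.1, -0.2, -0.8]
grip_width: 0.012
```

```bash
python3 chk.py T -.35,.2,41
```

```text
7.7333 grip-foot in face frame mm [ 0.15  8.   -6.92] rot err (tool) [ 0.0007  0.0003 -0.0004] F tool [-0.2 -0.4  0.7] grip 12.0
```

>>> carry_out --moves '[0,0,0,0,0,2.5,-1,0,0,0,0,0,2.5,-1,0,0,0,0,0,0,-1,0,0,0,0,0,0,-1]'

```text
t: 8.07
tool_pos: [0.5902, 0.036, 0.0975]
tool_rot: [2.704, -0.0, 1.438]
ft_force: [-5.2, 1.0, 4.1]
grip_width: 0.0116
```

```bash
python3 chk.py T -.35,.2,41; python3 snap.py 6 wrist;python3 - <<'E'
import cv2
im=cv2.imread('pics/wrist6.png');cv2.imwrite('pics/w6z.png',cv2.resize(im[120:270,210:420],None,fx=3.6,fy=3.6,interpolation=cv2.INTER_CUBIC))
E
```

```text
8.0667 grip-foot in face frame mm [  0.62   8.14 -10.96] rot err (tool) [ 0.0014  0.0001 -0.0004] F tool [ 0.3 -3.1 -6. ] grip 11.6
8.0667 [0.5902 0.036  0.0975] [ 2.7039e+00 -1.0000e-04  1.4378e+00] [-0.004 -0.041  1.82  -0.068  0.93   0.157] [-5.22  0.98  4.11] 0.01164768858710221
```

View pics/w6z.png

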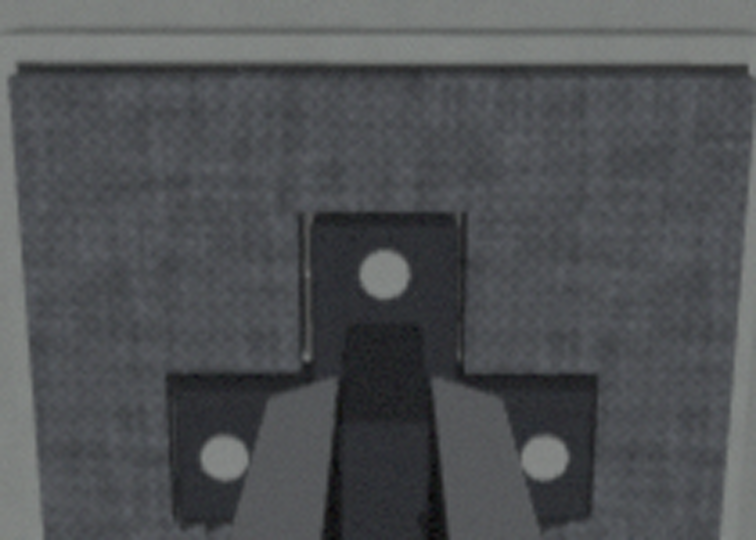

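The base is entering centred, with about 6 N from the lips. I'll keep pressing.

>>> carry_out --moves '[0,0,0,0,-0.2,1.5,-1,0,0,0,0,-0.1,1.5,-1,0,0,0,0,0,1.5,-1,0,0,0,0,0,0,-1,0,0,0,0,0,0,-1]'

```text
t: 8.53
tool_pos: [0.5921, 0.0357, 0.0931]
tool_rot: [2.703, -0.0, 1.438]
ft_force: [-4.6, 1.9, 4.8]
grip_width: 0.0113
```

```bash
python3 chk.py T -.35,.2,41
```

```text
8.5333 grip-foot in face frame mm [  0.51   8.19 -15.75] rot err (tool) [ 0.0019 -0.     -0.0004] F tool [ 1.3 -2.4 -6.4] grip 11.3
```

>>> carry_out --moves '[0,0,0,0,0,1,-1,0,0,0,0,0,1,-1,0,0,0,0,0,0,-1,0,0,0,0,0,0,-1,0,0,0,0,0,0,-1]'

```text
t: 8.95
tool_pos: [0.5927, 0.0357, 0.0922]
tool_rot: [2.704, -0.0, 1.438]
ft_force: [-9.2, 1.7, 10.5]
grip_width: 0.0118
```

```bash
python3 chk.py T -.35,.2,41; python3 snap.py 7 wrist;python3 - <<'E'
import cv2
im=cv2.imread('pics/wrist7.png');cv2.imwrite('pics/w7z.png',cv2.resize(im[120:270,210:420],None,fx=3.6,fy=3.6,interpolation=cv2.INTER_CUBIC))
E
```

```text
8.95 grip-foot in face frame mm [  0.66   8.2  -16.75] rot err (tool) [ 0.0016  0.0001 -0.0003] F tool [  0.5  -4.  -13.4] grip 11.8
8.95 [0.5927 0.0357 0.0922] [ 2.7036e+00 -1.0000e-04  1.4379e+00] [-0.005 -0.031  1.821 -0.068  0.918  0.158] [-9.22  1.71 10.46] 0.011817224736120369
```

View pics/w7z.png

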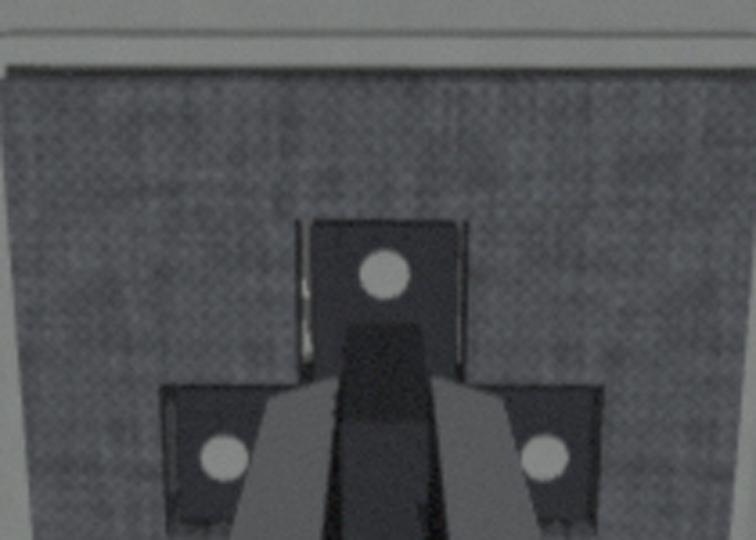

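>>> carry_out --moves '[0,0,0,0,0,1,-1,0,0,0,0,0,1,-1,0,0,0,0,0,0,-1,0,0,0,0,0,0,-1,0,0,0,0,0,0,-1]'

```text
t: 9.42
tool_pos: [0.5927, 0.0357, 0.0922]
tool_rot: [2.704, 0.0, 1.438]
ft_force: [-21.5, 1.9, 22.9]
grip_width: 0.0119
```

```bash
python3 chk.py T -.35,.2,41
```

```text
9.4167 grip-foot in face frame mm [  0.68   8.2  -16.78] rot err (tool) [ 0.0009  0.0003 -0.0002] F tool [ -1.   -9.8 -29.8] grip 11.9
```

It bottomed: depth held at the stop while force rose to 30 N. I'll relax, open and back off along the normal.

>>> carry_out --moves '[0,0,0,0,-0.4,-1.5,-1,0,0,0,0,0,-1,-1,0,0,0,0,0,0,-1,0,0,0,0,0,0,0,0,0,0,0,0,0,0,0,0,0,0,0,0,0,0,0,0,0,0,0,0,0,0,0,0,0,0,0,0,0,0,0,0,-20,0,0,0,0,0,0,-35,0,0,0,0,0,0,-40,0,0,0,0,0,0,-30,0]'

```text
t: 10.42
tool_pos: [0.5393, 0.0427, 0.2064]
tool_rot: [2.703, -0.0, 1.438]
ft_force: [1.3, 0.7, 0.2]
grip_width: 0.0471
```

```bash
python3 snap.py 8 wrist side; python3 - <<'E'
import cv2
im=cv2.imread('pics/side8.png');cv2.imwrite('pics/s8z.png',cv2.resize(im[120:260,240:390],None,fx=4,fy=4,interpolation=cv2.INTER_CUBIC))
E
```

```text
10.4667 [0.541  0.0431 0.2142] [ 2.6911e+00 -1.9000e-03  1.4383e+00] [ 0.013 -0.24   1.758 -0.066  1.178  0.157] [0.79 0.8  3.48] 0.04715641050141209
```

View pics/wrist8.png

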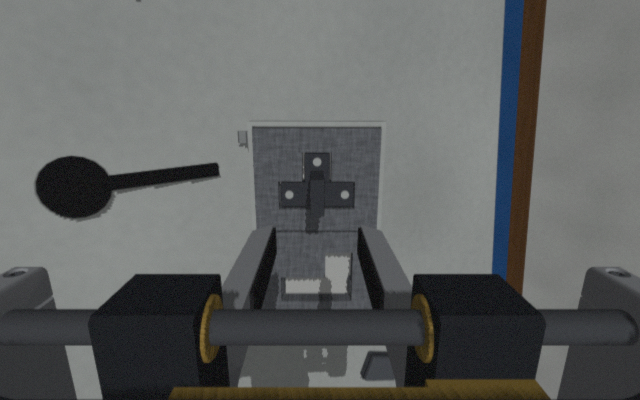

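View pics/s8z.png

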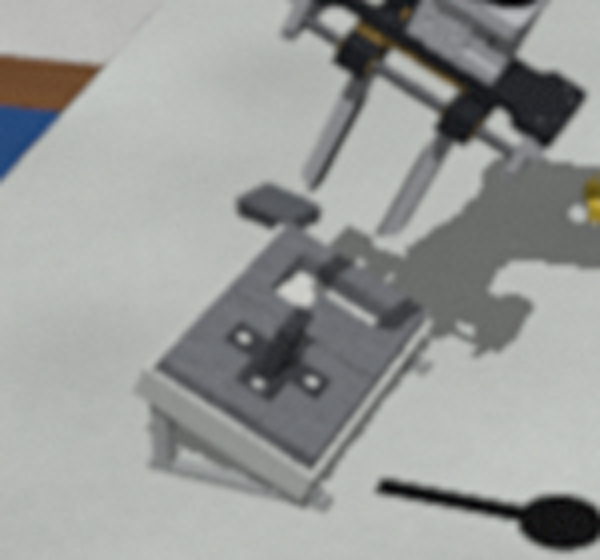

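The T is seated flush in both views and the fingers are clear. Next is the L bracket: compute the hover pose.

```bash
python3 - <<'E'
from plan import *
yaw=-.339+np.pi/2+np.pi/2
Rt=rpy([np.pi,0,yaw]);diff(Rt,np.array([.467,.271,.165]))
E
```

```text
now [0.5419 0.0429 0.212 ] [ 2.6913e+00 -1.8000e-03  1.4383e+00] tgt [0.467 0.271 0.165]
turn first (tool): [ 0.379   0.3054 -1.3401] rows 11.881042414693725  then shift mm in new axes: [146.5 190.2  47. ] | shift first in old axes: [ 216.1 -114.6   -2.7]
```

>>> carry_out --moves '[0,0,0,30.9,-16.4,-0.4,0,0,0,0,30.9,-16.4,-0.4,0,0,0,0,30.9,-16.4,-0.4,0,0,0,0,30.9,-16.4,-0.4,0,0,0,0,30.9,-16.4,-0.4,0,0,0,0,30.9,-16.4,-0.4,0,0,0,0,30.9,-16.4,-0.4,0,0,0,0,0,0,0,0]'

```text
t: 11.18
tool_pos: [0.4611, 0.2756, 0.1545]
tool_rot: [2.709, 0.001, 1.445]
ft_force: [-0.7, -0.8, -0.2]
grip_width: 0.0469
```

>>> carry_out --moves '[0.0316,0.0255,-0.1117,0,0,0,0,0.0316,0.0255,-0.1117,0,0,0,0,0.0316,0.0255,-0.1117,0,0,0,0,0.0316,0.0255,-0.1117,0,0,0,0,0.0316,0.0255,-0.1117,0,0,0,0,0.0316,0.0255,-0.1117,0,0,0,0,0.0316,0.0255,-0.1117,0,0,0,0,0.0316,0.0255,-0.1117,0,0,0,0,0.0316,0.0255,-0.1117,0,0,0,0,0.0316,0.0255,-0.1117,0,0,0,0,0.0316,0.0255,-0.1117,0,0,0,0,0.0316,0.0255,-0.1117,0,0,0,0]'

```text
t: 12.18
tool_pos: [0.4645, 0.27, 0.1569]
tool_rot: [-3.135, -0.015, 2.807]
ft_force: [0.4, 0.8, 0.0]
grip_width: 0.047
```

>>> carry_out --moves '[0,0,0,0,0,0,0,0,0,0,0,0,0,0,0,0,0,0,0,0,0,0,0,0,0,0,0,0]'

```text
t: 12.52
tool_pos: [0.4638, 0.2706, 0.1577]
tool_rot: [-3.137, -0.013, 2.801]
ft_force: [-0.2, -0.0, 1.0]
grip_width: 0.0469
```

```bash
python3 snap.py 9 top wrist; python3 fitT.py L pics/wrist9.pkl .467 .271 -.339 62; python3 - <<'E'
from plan import *
E
```

```text
12.5667 [0.4638 0.2707 0.1579] [-3.1374 -0.0127  2.8013] [ 0.419  0.088  1.498  0.006  1.568 -0.811] [-0.44 -0.37 -0.64] 0.04655426185721882
lev [25.66666667 34.33333333 42.         44.         45.66666667 78.33333333]
[ 0.466   0.2726 -0.3413] 87.26807137538582 2652
```

View pics/wrist9.png

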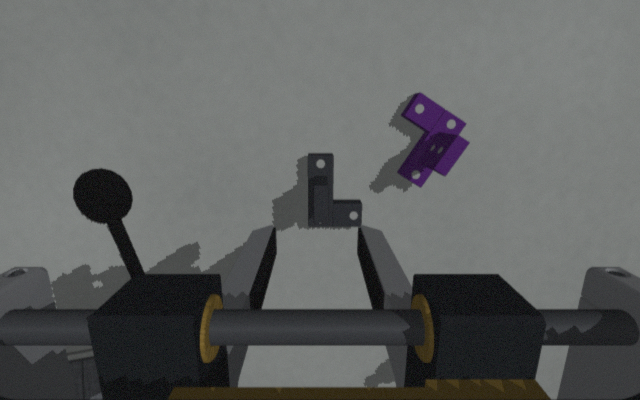

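View pics/wrist9_fit.png

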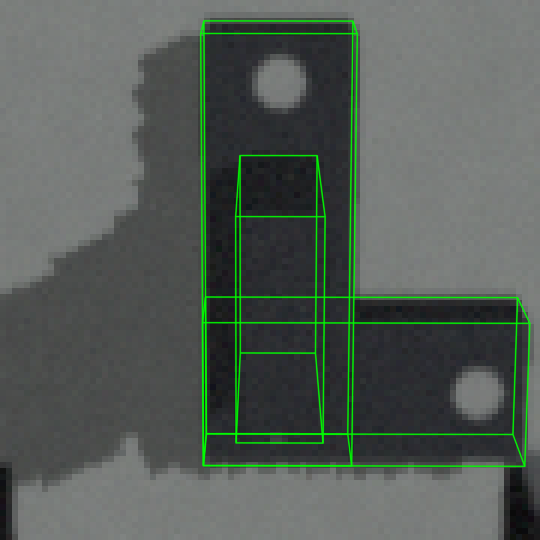

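The black L sits at about (320,190) and the overlay fits well: (0.466,0.2726), yaw -0.341. Next: correct the small tilt, centre and descend.

```bash
python3 - <<'E'
from plan import *
Rt=rpy([np.pi,0,-.341+np.pi]);diff(Rt,np.array([.466,.2726,.0405]))
E
```

```text
now [0.4638 0.2708 0.1581] [-3.1375 -0.0126  2.8016] tgt [0.466  0.2726 0.0405]
turn first (tool): [-0.0041 -0.0126  0.001 ] rows 0.11059808469891007  then shift mm in new axes: [ -1.5   2.4 117.6] | shift first in old axes: [ -3.    2.9 117.5]
```

>>> carry_out --moves '[-0.0041,-0.0126,0.001,0,0,0,0,0,0,0,-1.5,2.4,0,0,0,0,0,0,0,30,0,0,0,0,0,0,30,0,0,0,0,0,0,30,0,0,0,0,0,0,20,0,0,0,0,0,0,0,0,0,0,0,0,0,0,0,0,0,0,0,0,0]'

```text
invalid input
```

```bash
python3 - <<'E'
from plan import *
Rt=rpy([np.pi,0,-.341+np.pi]);diff(Rt,np.array([.466,.2726,.0405]))
E
```

```text
now [0.4638 0.2708 0.1581] [-3.1375 -0.0126  2.8016] tgt [0.466  0.2726 0.0405]
turn first (tool): [-0.0041 -0.0126  0.001 ] rows 0.11059808469891007  then shift mm in new axes: [ -1.5   2.4 117.6] | shift first in old axes: [ -3.    2.9 117.5]
```

>>> carry_out --moves '[-0.0041,-0.0126,0.001,0,0,0,0,0,0,0,-1.5,2.4,0,0,0,0,0,0,0,30,0,0,0,0,0,0,30,0,0,0,0,0,0,30,0,0,0,0,0,0,20,0,0,0,0,0,0,0,0,0,0,0,0,0,0,0]'

```text
t: 13.28
tool_pos: [0.4655, 0.2725, 0.0472]
tool_rot: [-3.14, -0.002, 2.801]
ft_force: [-0.4, 0.2, -0.4]
grip_width: 0.0468
```

```bash
python3 - <<'E'
from plan import *
Rt=rpy([np.pi,0,-.341+np.pi]);diff(Rt,np.array([.466,.2726,.0405]))
E
```

```text
now [0.4655 0.2725 0.0472] [-3.1396e+00 -2.1000e-03  2.8015e+00] tgt [0.466  0.2726 0.0405]
turn first (tool): [-0.0019 -0.0021  0.0009] rows 0.025077709826828838  then shift mm in new axes: [-0.5  0.3  6.7] | shift first in old axes: [-0.5  0.3  6.7]
```

>>> carry_out --moves '[0,0,0,-0.3,0.2,6.5,0,0,0,0,0,0,0,0,0,0,0,0,0,0,-1,0,0,0,0,0,0,-1,0,0,0,0,0,0,-1,0,0,0,0,0,0,-1,0,0,0,0,0,0,-1,0,0,0,0,0,0,-1,0,0,0,0,0,0,-1,0,0,0,0,0,0,-1,0,0,0,0,0,0,-1,0,0,0,0,0,0,-1]'

```text
t: 14.28
tool_pos: [0.4667, 0.2728, 0.0417]
tool_rot: [-3.141, -0.0, 2.802]
ft_force: [-0.4, -0.0, 1.5]
grip_width: 0.0115
```

```bash
python3 snap.py 10 wrist
```

```text
14.2833 [0.4667 0.2728 0.0417] [-3.1414e+00 -1.0000e-04  2.8015e+00] [ 0.424  0.173  1.644 -0.     1.325 -0.807] [-0.39 -0.04  1.48] 0.011544503592547512
```

View pics/wrist10.png

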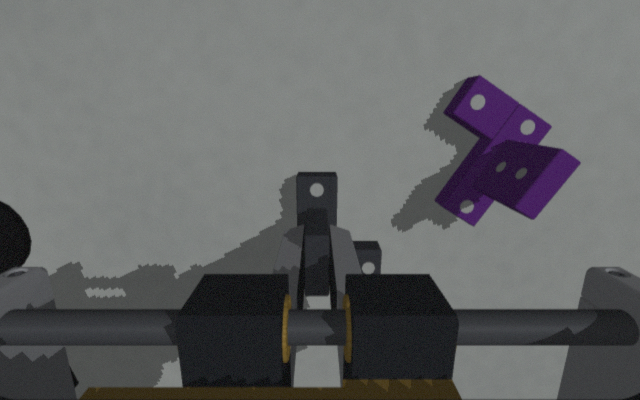

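The L is gripped (11.5 mm). I'll fit how it sits in the hand and plan the route to the stand.

```bash
python3 held.py L pics/wrist10.pkl 62 280,160,75,63 3.1416; python3 - <<'E'
from plan import *
p=np.load('stand_w_T.npy')
# viewing pose: over L cut shifted uphill so the held bracket leaves the cut visible? camera looks from downhill side
for u in (.06,.08):
  Rt,pt=target(p,'L',(u,-.064),.14); diff(Rt,pt,.16)
E
```

```text
grip x,y mm, yaw, underside z mm (tool) [-0.23  -0.101  3.138 45.133] 201.7667797762726
now [0.4667 0.2728 0.0417] [-3.1414e+00 -1.0000e-04  2.8015e+00] tgt [ 0.5834 -0.0723  0.2217]
turn first (tool): [-0.0454 -0.4349 -0.2041] rows 4.021378896437531  then shift mm in new axes: [-154.7 -326.6   50. ] | shift first in old axes: [-225.1 -286.4  -20. ]
now [0.4667 0.2728 0.0417] [-3.1414e+00 -1.0000e-04  2.8015e+00] tgt [ 0.6014 -0.0747  0.2302]
turn first (tool): [-0.0454 -0.4349 -0.2041] rows 4.021378896437531  then shift mm in new axes: [-174.7 -326.6   50. ] | shift first in old axes: [-242.9 -282.7  -28.4]
```

View pics/wrist10_held.png

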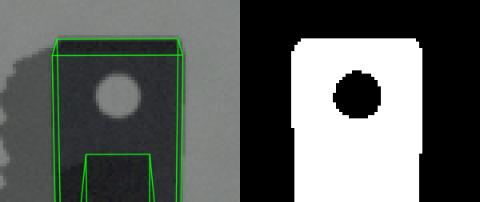

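```bash
sed 's/^p=np.array(\[0,0,yaw0,.040\]);/p=np.array([0,0,yaw0,.0415]);cost0=cost;cost=lambda q:cost0(np.r_[q[:3],.0415])+1e6*(q[3]-.0415)**2/' held.py > held2.py; python3 held2.py L pics/wrist10.pkl 62 280,160,75,63 3.1416;python3 held2.py T pics/wrist2.pkl 62 250,165,135,60 1.5708
```

```text
grip x,y mm, yaw, underside z mm (tool) [ 0.458 -0.22   3.141 41.463] 217.9482703385439
grip x,y mm, yaw, underside z mm (tool) [-0.457  0.378  1.571 41.56 ] 225.4938950172973
```

>>> carry_out --moves '[0,0,0,0,0,-10,-1,0,0,0,0,0,-30,-1,0,0,0,0,0,-40,-1,0,0,0,0,0,-40,-1,0,0,0,0,0,-40,-1,-0.0114,-0.1087,-0.051,0,0,0,-1,-0.0114,-0.1087,-0.051,0,0,0,-1,-0.0114,-0.1087,-0.051,0,0,0,-1,-0.0114,-0.1087,-0.051,0,0,0,-1]'

```text
t: 15.08
tool_pos: [0.467, 0.2732, 0.2033]
tool_rot: [3.14, 0.442, 3.011]
ft_force: [-0.9, 0.0, -1.1]
grip_width: 0.0117
```

>>> carry_out --moves '[0,0,0,-15.5,-32.7,5,-1,0,0,0,-15.5,-32.7,5,-1,0,0,0,-15.5,-32.7,5,-1,0,0,0,-15.5,-32.7,5,-1,0,0,0,-15.5,-32.7,5,-1,0,0,0,-15.5,-32.7,5,-1,0,0,0,-15.5,-32.7,5,-1,0,0,0,-15.5,-32.7,5,-1,0,0,0,-15.5,-32.7,5,-1,0,0,0,-15.5,-32.7,5,-1,0,0,0,0,0,0,-1,0,0,0,0,0,0,-1]'

```text
t: 16.08
tool_pos: [0.5833, -0.0746, 0.2212]
tool_rot: [3.141, 0.434, 3.005]
ft_force: [0.1, 0.2, -1.2]
grip_width: 0.0118
```

>>> carry_out --moves '[0,0,0,0,0,0,-1,0,0,0,0,0,0,-1,0,0,0,0,0,0,-1,0,0,0,0,0,0,-1,0,0,0,0,0,0,-1,0,0,0,0,0,0,-1]'

```text
t: 16.58
tool_pos: [0.5835, -0.0718, 0.2217]
tool_rot: [3.141, 0.436, 3.01]
ft_force: [0.4, -0.1, -0.3]
grip_width: 0.0121
```

```bash
python3 snap.py 11 wrist
```

```text
16.5833 [ 0.5835 -0.0718  0.2217] [3.1414 0.4362 3.0101] [-0.247 -0.137  1.653  0.052  1.192 -1.695] [ 0.43 -0.13 -0.33] 0.012114277180340235
```

View pics/wrist11.png

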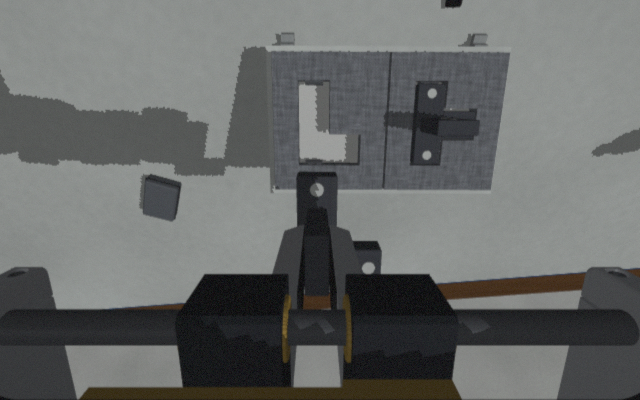

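The L cutout is clear at columns 298–358, rows 80–165; the seated T is to its right. Fitting the L cutout.

```bash
python3 fs_wrist.py pics/wrist11.pkl 245,35,139,133 L 125 2.5 2>/dev/null; python3 held2.py L pics/wrist11.pkl 62 280,175,75,50 3.1416; python3 chk.py L .45,-.2,41.5; python3 - <<'E'
import cv2,numpy as np
a=cv2.imread('pics/mask.png');b=cv2.imread('pics/wrist11_fs.png')
h=np.hstack([a,b]);cv2.imwrite('pics/ab2.png',cv2.resize(h,(800,int(h.shape[0]*800/h.shape[1]))))
E
```

```text
stand x,y,yaw,dz, cut offs [ 0.6011 -0.0153 -0.1386 -0.0168  0.0037  0.0032] 352.05188039827544
L uv [ 0.0036 -0.0611] face pt world [ 0.5959 -0.0763  0.0543] in tool mm [ 59.1  -2.8 157.2]
grip x,y mm, yaw, underside z mm (tool) [-0.936 -0.191  3.144 41.5  ] 243.99944241856278
16.6333 grip-foot in face frame mm [ 58.73   2.38 115.7 ] rot err (tool) [ 0.003  -0.0001  0.0062] F tool [-0.5 -0.   1.1] grip 11.6
```

View pics/ab2.png

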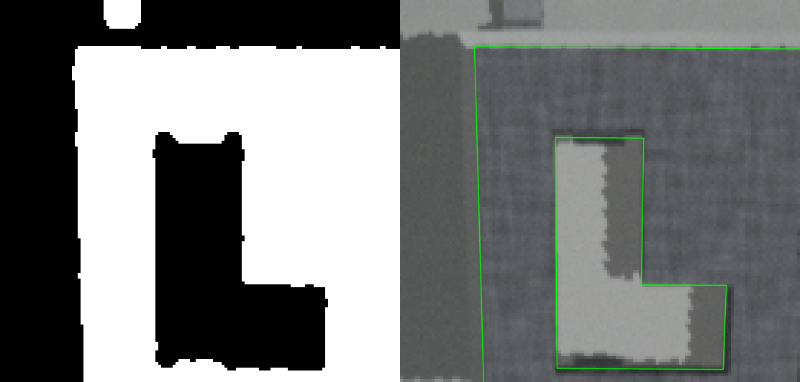

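The height drifted in that fit because the lips' dark notches shortened the slot. I'll fix the height at the T fit's value, exclude dark pixels and refit.

```bash
sed -e 's/^m=((crop<float/m=((crop>float(sys.argv[6]))\&(crop<float/' -e 's/^cost=lambda p:/cost=lambda p:4e7*(p[3]-.0006)**2+/' fs_wrist.py > fs_wrist2.py
cat > show.sh <<'E'
python3 - <<'P'
import cv2,numpy as np,sys
a=cv2.imread('pics/mask.png');b=cv2.imread('pics/wrist11_fs.png')
h=np.hstack([a,b]);cv2.imwrite('pics/ab3.png',cv2.resize(h,(800,int(h.shape[0]*800/h.shape[1]))))
P
E
python3 fs_wrist2.py pics/wrist11.pkl 245,35,139,133 L 125 2.5 66 2>/dev/null;python3 chk.py L .45,-.2,41.5;  bash show.sh; cp stand_w_T.npy /tmp/; python3 fs_wrist2.py pics/wrist3.pkl 215,20,195,150 T 125 2.5 50 2>/dev/null; cp /tmp/stand_w_T.npy .
```

```text
stand x,y,yaw,dz, cut offs [ 5.962e-01 -1.230e-02 -1.344e-01  4.000e-04 -2.000e-04  1.100e-03] 433.3156597495845
L uv [-0.0003 -0.0632] face pt world [ 0.5874 -0.0749  0.0698] in tool mm [ 60.3  -2.6 139.5]
16.6333 grip-foot in face frame mm [59.97  2.19 98.  ] rot err (tool) [ 0.0012 -0.0001  0.0024] F tool [-0.5 -0.   1.1] grip 11.6
stand x,y,yaw,dz, cut offs [ 5.965e-01 -9.500e-03 -1.347e-01  5.000e-04 -1.000e-04 -7.000e-04] 553.7894005545222
T uv [0.0002 0.0361] face pt world [0.6016 0.0262 0.0701] in tool mm [6.830e+01 1.000e-01 1.295e+02]
```

View pics/ab3.png

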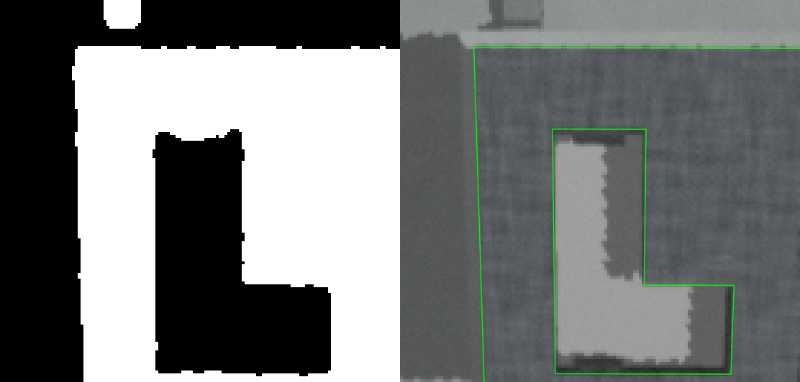

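The overlay is now tight. I'll go over the L cutout, 10 mm short of the face.

>>> carry_out --moves '[0,0,0.002,20,-0.8,0,-1,0,0,0,20,-0.8,0,-1,0,0,0,19.9,-0.8,0,-1,0,0,0,0,0,22,-1,0,0,0,0,0,22,-1,0,0,0,0,0,22,-1,0,0,0,0,0,22,-1,0,0,0,0,0,0,-1,0,0,0,0,0,0,-1,0,0,0,0,0,0,-1,0,0,0,0,0,0,-1,0,0,0,0,0,0,-1]'

```text
t: 17.63
tool_pos: [0.5671, -0.0729, 0.1187]
tool_rot: [3.141, 0.439, 3.007]
ft_force: [-0.2, -0.2, -0.1]
grip_width: 0.0121
```

>>> carry_out --moves '[0,0,0,0,0,0,-1,0,0,0,0,0,0,-1,0,0,0,0,0,0,-1,0,0,0,0,0,0,-1]'

```text
t: 17.97
tool_pos: [0.5663, -0.0727, 0.1169]
tool_rot: [3.141, 0.436, 3.007]
ft_force: [0.3, -0.1, -0.4]
grip_width: 0.0122
```

```bash
python3 chk.py L .45,-.2,41.5; python3 snap.py 12 wrist side; python3 - <<'E'
import cv2
im=cv2.imread('pics/wrist12.png');cv2.imwrite('pics/w12z.png',cv2.resize(im[100:290,220:420],None,fx=3.1,fy=3.1,interpolation=cv2.INTER_CUBIC))
im=cv2.imread('pics/side12.png');cv2.imwrite('pics/s12z.png',cv2.resize(im[140:260,250:370],None,fx=4.5,fy=4.5,interpolation=cv2.INTER_CUBIC))
E
```

```text
17.9667 grip-foot in face frame mm [ 0.27 -0.8  10.13] rot err (tool) [ 0.0008  0.0001 -0.0005] F tool [-0.1 -0.   0.5] grip 12.2
18.0167 [ 0.5663 -0.0727  0.1167] [3.1405 0.4362 3.0066] [-0.258 -0.114  1.846  0.064  0.977 -1.718] [-0.87 -0.08 -0.67] 0.011880570444180099
```

View pics/w12z.png

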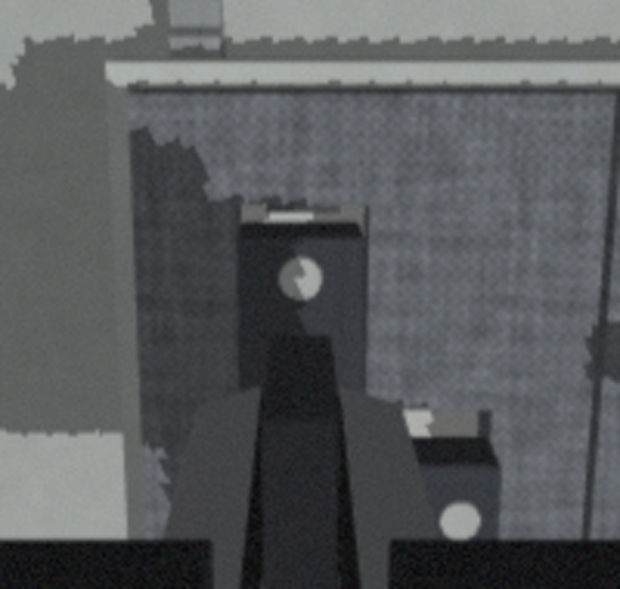

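View pics/s12z.png

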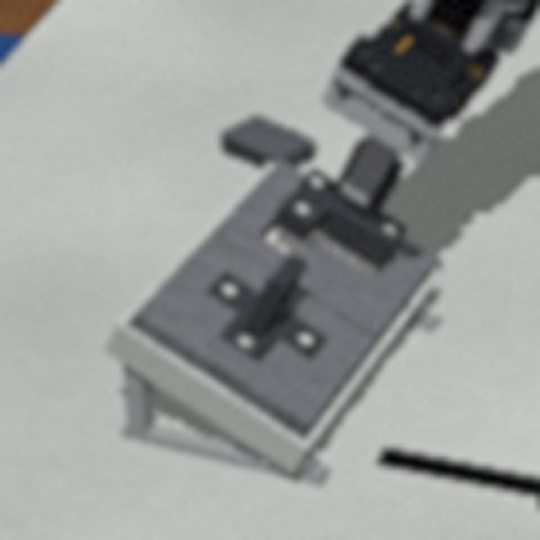

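The bracket sits about 0.6 mm to the left in the slot, and the pose readout agrees (-0.8). I'll correct that and begin insertion.

>>> carry_out --moves '[0,0,0,0.2,0.6,0,-1,0,0,0,0,0,0,-1,0,0,0,0,0,3,-1,0,0,0,0,0,3,-1,0,0,0,0,0,3,-1,0,0,0,0,0,3,-1,0,0,0,0,0,3,-1,0,0,0,0,0,0,-1,0,0,0,0,0,0,-1,0,0,0,0,0,0,-1]'

```text
t: 18.9
tool_pos: [0.5726, -0.073, 0.1029]
tool_rot: [3.141, 0.436, 3.007]
ft_force: [-0.0, -0.1, -0.2]
grip_width: 0.0117
```

```bash
python3 chk.py L .45,-.2,41.5; python3 snap.py 13 wrist; python3 - <<'E'
import cv2
im=cv2.imread('pics/wrist13.png');cv2.imwrite('pics/w13z.png',cv2.resize(im[100:290,220:420],None,fx=3.1,fy=3.1,interpolation=cv2.INTER_CUBIC))
E
```

```text
18.9 grip-foot in face frame mm [ 0.03 -0.21 -5.12] rot err (tool) [ 0.0008 -0.0002 -0.0005] F tool [ 0.1 -0.1  0.2] grip 11.7
18.9 [ 0.5726 -0.073   0.1029] [3.1405 0.4362 3.0066] [-0.255 -0.086  1.85   0.064  0.946 -1.717] [-0.02 -0.05 -0.18] 0.011701171137469196
```

View pics/w13z.png

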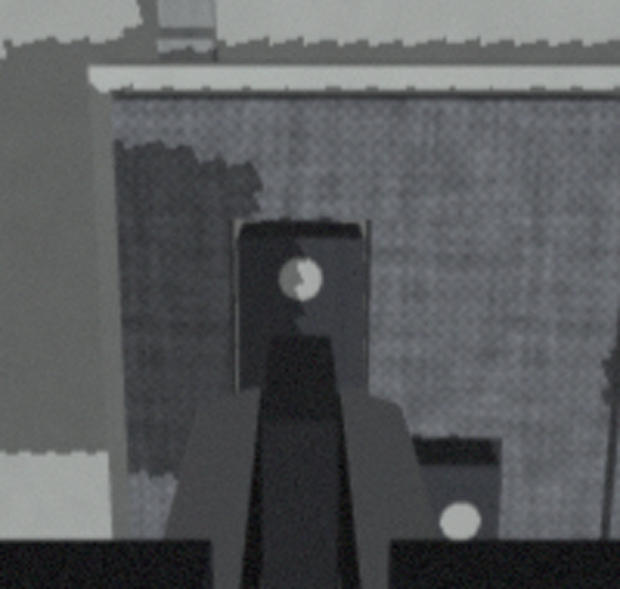

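It's entering the slot with even gaps on both sides and no force yet. Pressing on.

>>> carry_out --moves '[0,0,0,0,0,2.5,-1,0,0,0,0,0,2.5,-1,0,0,0,0,0,2,-1,0,0,0,0,0,1.5,-1,0,0,0,0,0,0,-1,0,0,0,0,0,0,-1]'

```text
t: 19.45
tool_pos: [0.5765, -0.0735, 0.0966]
tool_rot: [3.141, 0.438, 3.007]
ft_force: [-4.0, 1.0, 5.3]
grip_width: 0.0122
```

```bash
python3 chk.py L .45,-.2,41.5
```

```text
19.45 grip-foot in face frame mm [  0.93  -0.26 -12.54] rot err (tool) [ 0.0006  0.0013 -0.0002] F tool [ 1.5  0.5 -6.5] grip 12.2
```

>>> carry_out --moves '[0,0,0,0.3,0,1.5,-1,0,0,0,0,0,1.5,-1,0,0,0,0,0,1,-1,0,0,0,0,0,0,-1,0,0,0,0,0,0,-1]'

```text
t: 19.87
tool_pos: [0.578, -0.0737, 0.0933]
tool_rot: [3.141, 0.438, 3.007]
ft_force: [-4.0, 1.2, 7.6]
grip_width: 0.0114
```

```bash
python3 chk.py L .45,-.2,41.5
```

```text
19.8667 grip-foot in face frame mm [  1.    -0.26 -16.17] rot err (tool) [ 0.0005  0.0018 -0.0002] F tool [ 0.5  0.7 -8.6] grip 11.4
```

>>> carry_out --moves '[0,0,0,0,0,1,-1,0,0,0,0,0,1,-1,0,0,0,0,0,0,-1,0,0,0,0,0,0,-1,0,0,0,0,0,0,-1]'

```text
t: 20.28
tool_pos: [0.5781, -0.0738, 0.0933]
tool_rot: [3.141, 0.437, 3.008]
ft_force: [-16.5, 2.7, 18.7]
grip_width: 0.012
```

```bash
python3 chk.py L .45,-.2,41.5
```

```text
20.2833 grip-foot in face frame mm [  1.06  -0.28 -16.18] rot err (tool) [0.0003 0.001  0.0003] F tool [  7.3   0.5 -24. ] grip 12.0
```

It bottomed: depth unchanged at -16.2 while force rose to 24 N. I'll relax, open and retreat.

>>> carry_out --moves '[0,0,0,0.3,0,-1.5,-1,0,0,0,0,0,-0.8,-1,0,0,0,0,0,0,-1,0,0,0,0,0,0,0,0,0,0,0,0,0,0,0,0,0,0,0,0,0,0,0,0,0,0,0,0,0,0,0,0,0,0,0,0,0,0,0,0,-20,0,0,0,0,0,0,-35,0,0,0,0,0,0,-40,0,0,0,0,0,0,-40,0]'

```text
t: 21.28
tool_pos: [0.5192, -0.0657, 0.2138]
tool_rot: [3.14, 0.433, 3.007]
ft_force: [0.2, 0.1, 1.3]
grip_width: 0.0474
```

>>> carry_out --moves '[0,0,0,0,0,0,0,0,0,0,0,0,0,0,0,0,0,0,0,0,0,0,0,0,0,0,0,0]'

```text
t: 21.62
tool_pos: [0.5199, -0.0658, 0.2115]
tool_rot: [3.14, 0.432, 3.006]
ft_force: [0.4, -0.0, 0.1]
grip_width: 0.0471
```

```bash
python3 snap.py 14 wrist side top; python3 - <<'E'
import cv2,numpy as np
im=cv2.imread('pics/wrist14.png');cv2.imwrite('pics/w14z.png',cv2.resize(im[60:260,220:460],None,fx=2.9,fy=2.9,interpolation=cv2.INTER_CUBIC))
im=cv2.imread('pics/side14.png');cv2.imwrite('pics/s14z.png',cv2.resize(im[140:260,250:370],None,fx=4.5,fy=4.5,interpolation=cv2.INTER_CUBIC))
E
```

```text
21.7167 [ 0.5199 -0.0658  0.2113] [3.1399 0.4317 3.0064] [-0.272 -0.282  1.791  0.063  1.205 -1.717] [-0.1  -0.64  1.24] 0.046849102920735665
```

View pics/w14z.png

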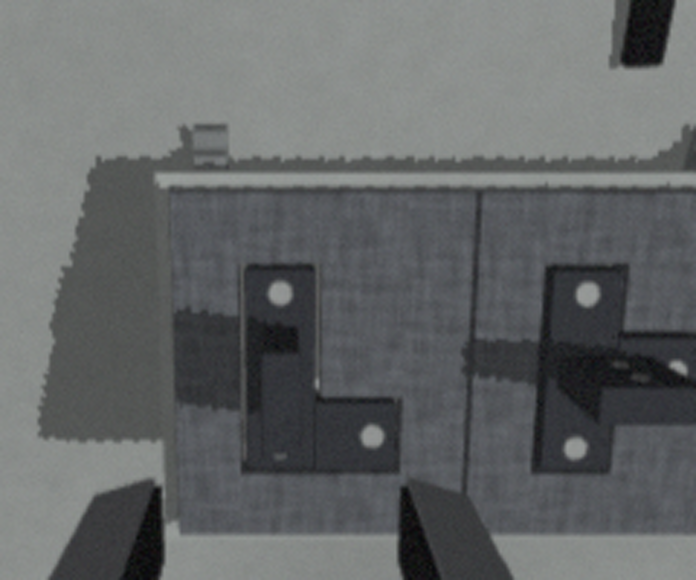

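View pics/s14z.png

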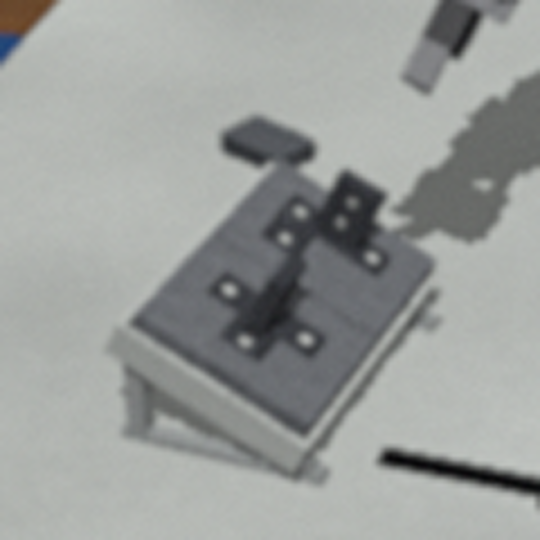

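Both brackets look flush and free of the fingers in both views. Last, I'll compare the bystanders against the first top picture and check for motion before handing in.

```bash
python3 - <<'E'
import cv2,numpy as np
a=cv2.imread('pics/top0.png');b=cv2.imread('pics/top14.png')
for n,(x,y,w,h) in dict(drops=(180,132,40,30),lens=(410,120,45,40),occ=(280,205,35,70)).items():
    t=cv2.GaussianBlur(a[y:y+h,x:x+w],(0,0),.5).astype(np.float32).mean(2);u=b[y:y+h,x:x+w].astype(np.float32).mean(2)
    print(n,cv2.phaseCorrelate(t,u),np.abs(t-u).mean().round(1))
a,b=[cv2.resize(i[110:275,150:500],(800,377)) for i in (a,b)];cv2.imwrite('pics/topend.png',b)
E
```

```text
drops ((0.0037454525926996496, -0.012955702787127876), 0.9884315105279287) 17.3
lens ((0.4636189213976678, 0.010005702694297014), 1.0106912427478367) 17.1
occ ((-0.12252855296949505, 0.1073239760550635), 0.8130515773355225) 30.9
```

View pics/topend.png

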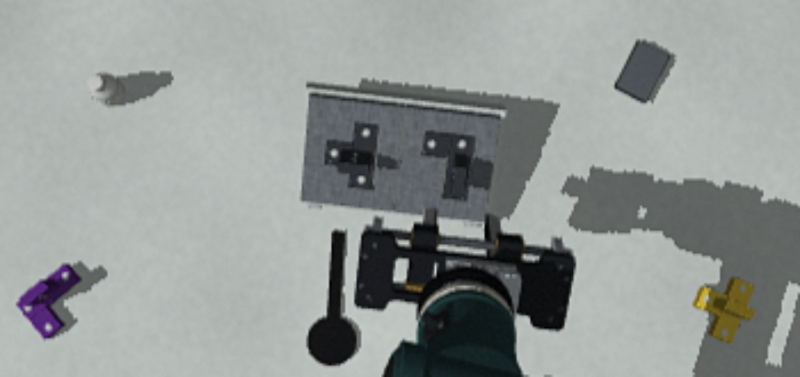

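```bash
python3 - <<'E'
from plant import *
print(job_done())
E
```

```text
the job is handed in; nothing more can be done
None
```

Both brackets are pressed home in their own cutouts and released, and I handed the job in at about 22 s; no verdict came back.

- **T bracket:** it stopped at 16.8 mm below my estimated foam face, and further pressing only raised the force, to 30 N. Last reading before release: 0.7 mm off along the slope and 0.2 mm across.
- **L bracket:** it stopped at 16.2 mm, with the force rising to 24 N. Last reading before release: 1.1 mm off along the slope and 0.3 mm across.
- **After release:** wrist, side and top pictures show both bases flush and the fingers clear. I judged flushness and upright angle by eye there and did not re-fit the poses.
- **Bystanders:** the dropper bottle, lens case and occluder shifted less than half a pixel (about 1 mm) in the top view. The purple and yellow look-alikes look untouched.

**Disagreements in the checks:**
- The top and wrist cameras differed by up to 2.5 mm on the stand's position. I used the wrist fits and checked alignment at the slot.
- My first fit of the L cutout gave a height about 17 mm wrong because of the foam lips, so I fixed the height and refitted.
- The T's stop read 0.8 mm deeper than the 16 mm cutout. I put this down to calibration error.

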